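# Repack the accessory crate and show the drive shaft to the inspection camera

### The arm

A 7-joint arm with a two-finger parallel gripper is mounted at the origin on the work surface. World frame = base frame: x ahead of the robot, y to its left, z up, the work surface at z = 0. Lengths are in m, angles in rad, forces in N, time in s.
With the tool pointing down it reaches from about 0.425 to 0.875 m from the base axis. Payload 4.7 kg.
Tool frame: the origin (TCP) lies midway between the tips of the shut fingers; the grasp point (between the pads) lies 19 mm behind it; x points along the fingers, z is the direction in which the jaws open and shut, and the axes are right-handed (so a half turn about x gives the same grasp; the last joint's range is limited). The gripper opens to 87 mm and grips with 3 to 60 N. Pads are 19 mm wide; open, the fingers measure 117 mm over their backs; the gripper's body (75 mm by 190 mm) begins 51 mm behind the grasp point.
Start: joints at [1.177, 0.321, -0.07, 1.45, 0.023, 1.371, -0.057], TCP at [0.258, -0.597, 0.223] pointing down, gripper open.
Joint ranges: [-2.86, 2.86], [-0.3, 2.09], [-1.38, 1.24], [0.06, 2.45], [-1.56, 4.7], [0.09, 2.05], [-2.69, 2.69]. Speed limits (rad/s): [2.57, 2.57, 3.14, 3.14, 3.14, 3.14, 3.14].

### API

Orientations are given as a rotation vector (axis times angle).
In Python, from workcell import * gives the robot as it stands.
- The arm moves only by the shell command python3 -m crank 'ROWS' [FORCE]. ROWS is JSON, one flat list of numbers, 5 for each row, row after row: the shift along the tool's x, y, z in mm, then the turn about the tool's x in degrees, then the finger opening in mm, from 0 to 87. In form: [x, y, z, yaw, jaw, x, y, z, yaw, jaw, ...]. A call has 1 to 10 rows; each row is the pose to reach, as a shift and turn from the pose measured when the call began, along the tool's axes at that moment; what a row does not reach only later rows make up. A row lasts 1/12 s, in which the tool goes at most 41.7 mm and 7.16 degrees, less where a joint would pass 70% of its speed; a pose out of reach is approached as far as the arm can. A call with a gripper value outside its range is refused whole. The fingers move at their own pace and stop on an object; FORCE is the grip in N (left out, the last holds). Time passes only in rows, so rows that repeat a pose let the fingers close. It gives the time, the measured TCP pose, the force and the opening at its end, in the units of the state.
- get_state(): the state, without advancing time (a new reading comes with each control period).
- snapshot(name): name is "scene" or "top" or "wrist"; returns a dict with "img" (400x640x3 uint8, blue, green, red), "intrinsics" (3x3 intrinsics, pixels), "rvec" (rotation vector, rad) and "tvec" (3), from world to camera coordinates, as OpenCV has them; the wrist camera has in their place "tool_from_camera" (4x4, takes a point from camera to tool coordinates, whose origin is the TCP and whose axes are the tool frame's). Camera axes: x right, y down, z forward; pixel columns grow to the right and rows downward; lengths in m; the calibration is good to about 2 mm. The wrist camera is an equidistant fisheye: a pixel r from the principal point sees the ray r / f radians off the axis. A picture is of the moment at which its call begins: read the wrist's pose just before it. There is no depth.
- close_job(): hands the job in, once; it reports no verdict.
Trained networks look in a picture, given as the dict that the camera call returned (one of the last four; its "shot" number tells which), for a name from the list of things; names that differ only in an ending like _2 or _b are one class to them, and where a whole thing is asked for, a point or a joint stands for the part that bears it (a point fixed in the world has none). Each returns a list of dicts, best first, with "p" (0 to 1); they miss things now and then, are a little off and sometimes report something else, mostly with a low value. They report only what shows in the picture. A call takes as long as a camera call. They do not tell look-alikes from the thing itself.
- trace(picture, target): "region" (400x640 bool, what is visible of it) and "at" ([column, row] in pixels, amid what is visible of it).
The state is a dict: "time_s": time; "qpos": joint angles; "qvel": joint speeds; "effort": joint torques, N m; "ee_pos": TCP position; "ee_rot": TCP orientation; "ft_force": force on the tool from outside, world axes, zero at the start; "wrist_torque": the same for the moment, N m; "gripper_width": finger opening in m.
Only numpy, scipy, OpenCV 4.12 (cv2) and the standard library are available. Lean on these libraries where they do the work, as an engineer would, in place of code of your own. Each camera call takes 0.05 s, during which the arm holds its last target. There are 200 camera calls.

### The job

Finish repacking the returned accessory set: set the round steel shaker and the square steel canister gently down, upright, one in each of the two empty compartments of the grey crate. Then pick up the drive shaft and hold it in the air in front of the inspection camera, its slim square end pointing straight into the lens, centred on the lens's line of sight and about 8 cm from the glass. Finish while still holding it there, steady, and do not knock the camera, drop any of the parts or disturb the other things.

Things in the scene. Friction and masses are not known exactly. Their poses are not given: they have to be found in the camera images.
- crate: Grey plastic open crate, fixed to the table, 151 x 151 mm, 55 mm high, walls, dividing walls and floor 5 mm thick, divided into 2 x 2 square compartments 68 mm wide (centres 36.5 mm from the middle along its x and y). Origin: centre of its underside; x and y run parallel to its walls, z up. Two diagonally opposite compartments already hold a low tin and a low dish.
- free_a (a point): Centre of the floor of one empty compartment of the crate (inner floor, 5 mm above the crate's underside); axes as the crate. Either item may go here.
- free_b (a point): Centre of the floor of the other empty compartment of the crate, diagonally opposite; axes as the crate. Either item may go here.
- shaker: Loose round steel shaker jar, standing upright: 58 mm in diameter up to 103 mm, then a low cone up to 115 mm; about 0.22 kg. Origin: centre of its underside, z up its axis.
- canister: Loose square steel canister, standing upright: 58 x 58 mm up to 105 mm, then a lid 50 x 50 mm in dark steel up to 115 mm; about 0.26 kg. Origin: centre of its underside, x and y square to its sides, z up.
- shaft: Loose steel drive shaft lying level on a 4 mm rubber mat, about 0.28 kg. Along its x axis: a square block 28 x 28 mm, 44 mm long (x -22 to +22 mm) to grip it by; at +x a slim square end 14 x 14 mm reaching to x = +47 mm; at -x a round journal 20 mm in diameter reaching to x = -47 mm, with a brass collar 27 mm in diameter. Origin: centre of the block's underside; z up as it lies; the axis of the shaft is 14 mm above the origin.
- shaft_mid (a point): Middle of the shaft, on its axis (14 mm above the body's origin); axes as shaft.
- shaft_tip (a point): Centre of the end face of the shaft's slim square end, 47 mm from the middle of the shaft; axes as shaft. This face is to look into the lens.
- stand: Fixed stand of the inspection camera: foot 100 x 120 mm, 12 mm high, a thin column, and 0.33 m up a white camera head (cube of about 45 to 50 mm, between two black bracket arms) with a black round lens barrel 34 mm in diameter. Origin: on the table surface under the stand; the column stands 45 mm behind it (+x), the camera head hangs 18 mm in front of it (-x, towards the robot). z up.
- lens (a point): Centre of the camera's lens glass, about 0.31 m above the table. Its x axis is the line of sight, pointing out of the lens, towards the robot and 20 to 35 degrees downwards; its y axis is level. The glass is 35 mm from the tilting pivot in the middle of the camera head. The head stays at its tilt unless it is pushed.
- tin: Bystander: low round metal tin, 60 mm in diameter, 45 mm high, in a compartment of the crate. Origin: centre of its underside.
- dish: Bystander: low square white dish, 56 x 56 mm, 42 mm high, in a compartment of the crate. Origin: centre of its underside.
- bowl: Bystander: steel mixing bowl 100 mm in diameter, 50 mm high, standing on the table. Origin: centre of its underside.
- spatula: Bystander: spatula lying on the table along its x axis. Origin: on its underside.
Mind the look-alikes: they are no part of the job. What is shaped like the shaft but green or orange is not meant. Leave any orange or purple look-alike of the shaker alone.

How it is judged:
On the way:
1. shaker and canister stand upright on the floor of the two empty compartments, one in each, let go and at rest (((horizontal distance between shaker and free_a below 0.013 m and z of each of shaker, canister in the frame of crate below 0.011 m and angle between each of shaker, canister's own z axis and vertical below 0.13 rad and horizontal distance between canister and free_b below 0.013 m) or (horizontal distance between shaker and free_b below 0.013 m and z of each of shaker, canister in the frame of crate below 0.011 m and angle between each of shaker, canister's own z axis and vertical below 0.13 rad and horizontal distance between canister and free_a below 0.013 m)) and contact force between the fingers and shaker below 0.1 N and contact force between the fingers and canister below 0.1 N and linear speed of each of shaker, canister below 0.02 m/s), for 0.2 s.
At the end, for the whole second after the job is handed in: Shaker and canister upright (7 deg) on the floors of the two empty compartments, let go. Shaft at rest, carried by the fingers alone, above 0.15 m, slim end towards the lens: tip 60 to 100 mm out, within 15 mm of the line of sight sideways and vertically, axis within 0.2 rad of it (all of step 1 and x of shaft_tip in the frame of lens between 0.06 and 0.1 m and y of shaft_tip in the frame of lens between -0.015 and 0.015 m and z of shaft_tip in the frame of lens between -0.015 and 0.015 m and x of shaft_mid in the frame of lens above 0.1 m and angle between the x axis of shaft and the x axis of lens, either way round below 0.2 rad and height (world z) of shaft above 0.15 m and contact force between the fingers and shaft above 2 N and contact force between shaft and stand below 0.1 N and contact force between shaft and crate below 0.1 N and contact force between shaft and shaker below 0.1 N and contact force between shaft and canister below 0.1 N and linear speed of shaft below 0.03 m/s and angular speed of shaft below 0.3 rad/s); the arm keeps its last pose, push and grip.
It fails at once if the camera or its stand is knocked (over 2 N) (contact force between stand and anything else above 2 N).
It fails at once if the tin or the dish is taken or shoved out of its place (distance of any of tin, dish from where it was at the start of the episode above 0.025 m).
It fails at once if the bowl or the spatula is disturbed (distance of any of bowl, spatula from where it was at the start of the episode above 0.03 m).
It fails at once if the shaker, the canister or the shaft is dropped (falls freely at over 0.7 m/s) ((linear speed of shaker above 0.7 m/s and contact force between the fingers and shaker below 0.05 N) or (linear speed of canister above 0.7 m/s and contact force between the fingers and canister below 0.05 N) or (linear speed of shaft above 0.7 m/s and contact force between the fingers and shaft below 0.05 N)).
It also fails if it takes over 72 s, if anything falls off the work surface, if the arm or the gripper's body presses on something with over 40 N, if the wrist force passes 120 N, or if a joint passes its speed limit or range.

## Working session

There is one attempt and no reset: what is moved stays moved. The work goes in short steps, Python scripts to look and compute and a shell command to move; the robot and the scene stay as the last step left them, time stands still between calls to the robot, and variables do not carry over. Pictures are saved under pics/ and viewed, about 8 in all and at most 12, crops included, and the job is handed in when it is done.

```bash
ls; mkdir -p pics
python3 - <<'E'
from workcell import *
import cv2,numpy as np,pickle
s=get_state();print({k:np.round(v,3).tolist() for k,v in s.items()})
out={}
for n in ["scene","top"]:
    p=snapshot(n);cv2.imwrite(f"pics/{n}0.png",p["img"])
    print(n,p["intrinsics"],p["rvec"],p["tvec"])
    r={}
    for t in ["crate","shaker","canister","shaft","stand","tin","dish","bowl","spatula"]:
        d=trace(p,t);r[t]=d
        print(t,[(round(x["p"],2),np.round(x["at"]).tolist(),int(x["region"].sum())) for x in d])
    out[n]=(p,r)
pickle.dump(out,open("first.pkl","wb"))
E
```

```text
pics
{'time_s': 0.0, 'qpos': [1.177, 0.322, -0.07, 1.452, 0.023, 1.371, -0.057], 'qvel': [-0.001, 0.0, 0.001, 0.001, -0.001, 0.001, 0.001], 'effort': [0.001, -49.128, -0.403, -31.253, -0.064, 0.044, 0.0], 'ee_pos': [0.257, -0.596, 0.221], 'ee_rot': [0.905, 1.377, -0.903], 'ft_force': [-0.029, 0.137, 0.476], 'wrist_torque': [-0.016, -0.023, 0.043], 'gripper_width': 0.087}
scene [[373.06222647   0.         323.19958948]
 [  0.         373.06222647 194.10783223]
 [  0.           0.           1.        ]] [ 0.79682776  2.69146886 -0.90678882] [ 0.52509359 -0.08257941  1.48996894]
crate [(0.82, [405.0, 285.0], 1786)]
shaker [(0.73, [252.0, 180.0], 363), (0.62, [255.0, 204.0], 415), (0.57, [280.0, 193.0], 409), (0.43, [402.0, 282.0], 1996), (0.25, [279.0, 219.0], 396)]
canister [(0.92, [318.0, 168.0], 492)]
shaft [(0.69, [336.0, 199.0], 157), (0.47, [358.0, 230.0], 242), (0.45, [306.0, 226.0], 168)]
stand [(0.95, [273.0, 267.0], 2251), (0.72, [400.0, 281.0], 1961)]
tin [(0.72, [356.0, 332.0], 954), (0.59, [383.0, 284.0], 262)]
dish [(0.76, [414.0, 273.0], 314)]
bowl [(0.92, [356.0, 333.0], 957)]
spatula [(0.74, [286.0, 153.0], 492)]
top [[366.9931871    0.         317.9142888 ]
 [  0.         366.9931871  197.34024938]
 [  0.           0.           1.        ]] [ 2.11647961 -2.1408234   0.17789507] [-0.03652927  0.6385434   1.04802093]
crate [(0.63, [229.0, 248.0], 1922)]
shaker [(0.91, [421.0, 176.0], 556), (0.72, [391.0, 194.0], 455)]
canister [(0.85, [402.0, 254.0], 541)]
shaft [(0.68, [339.0, 201.0], 254), (0.67, [352.0, 253.0], 243), (0.57, [296.0, 249.0], 232)]
stand [(0.75, [290.0, 130.0], 2260), (0.74, [228.0, 245.0], 2169)]
tin [(0.53, [231.0, 232.0], 345)]
dish [(0.73, [294.0, 254.0], 230), (0.65, [223.0, 266.0], 471), (0.32, [229.0, 249.0], 2056)]
bowl []
spatula [(0.55, [452.0, 236.0], 1019)]
```

View pics/scene0.png

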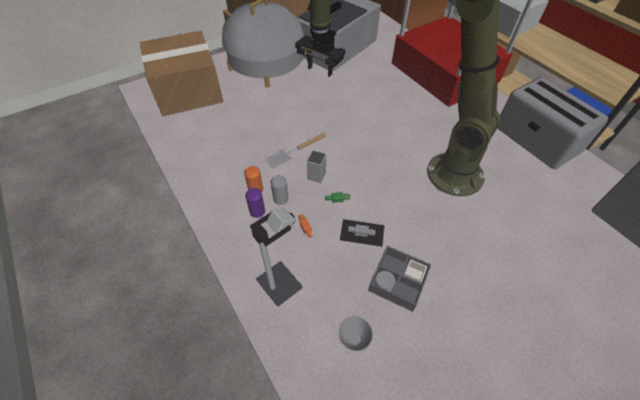

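View pics/top0.png

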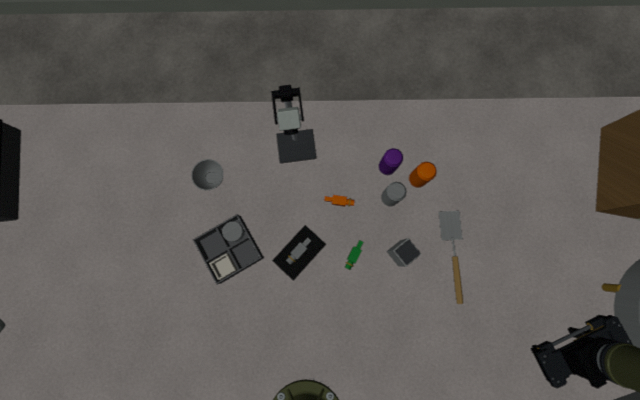

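The scene view shows the steel shaker at (280,190), canister (317,166), shaft on its mat (361,231), crate (400,278) and stand (275,270). In the top view they are at (394,194), (404,252), (299,250), (229,249) and (292,130). Green, orange and purple are look-alikes. The free compartments are the left and right ones in the top view.

```bash
cat > lib.py <<'E'
import numpy as np,cv2
from scipy.spatial.transform import Rotation as R
from scipy.optimize import minimize
def cam(p,st=None):
    """returns K, world->cam R,t, fisheye flag"""
    if "rvec" in p: return p["intrinsics"],cv2.Rodrigues(np.array(p["rvec"],float))[0],np.array(p["tvec"],float).ravel(),False
    T=np.eye(4);T[:3,:3]=R.from_rotvec(st["ee_rot"]).as_matrix();T[:3,3]=st["ee_pos"]
    W=np.linalg.inv(T@np.array(p["tool_from_camera"]));return p["intrinsics"],W[:3,:3],W[:3,3],True
def proj(c,P):
    K,Rm,t,fe=c;q=np.atleast_2d(P)@Rm.T+t
    if fe:
        r=np.hypot(q[:,0],q[:,1])+1e-12;th=np.arctan2(r,q[:,2]);u=q[:,:2]/r[:,None]*th[:,None]
    else: u=q[:,:2]/q[:,2:]
    return u*[K[0,0],K[1,1]]+[K[0,2],K[1,2]]
def ray(c,uv):
    K,Rm,t,fe=c;v=(np.asarray(uv,float)-[K[0,2],K[1,2]])/[K[0,0],K[1,1]]
    if fe:
        th=np.hypot(*v)+1e-12;d=np.r_[v/th*np.sin(th),np.cos(th)]
    else: d=np.r_[v,1]
    return -Rm.T@t,Rm.T@d/np.linalg.norm(d)
def onz(c,uv,z):
    o,d=ray(c,uv);return o+d*(z-o[2])/d[2]
def tri(rs):
    A=0;b=0
    for o,d in rs:
        M=np.eye(3)-np.outer(d,d);A=A+M;b=b+M@o
    return np.linalg.solve(A,b)
def box(x0,x1,y0,y1,z0,z1): 
    g=lambda a,b:np.linspace(a,b,5)
    return np.array([[x,y,z] for x in g(x0,x1) for y in g(y0,y1) for z in g(z0,z1)])
def cyl(r,z0,z1):
    a=np.linspace(0,2*np.pi,24,endpoint=False);return np.vstack([np.c_[r*np.cos(a),r*np.sin(a),0*a+z] for z in (z0,z1)])
def cylx(r,x0,x1,zc): 
    q=cyl(r,x0,x1);return np.c_[q[:,2],q[:,0],q[:,1]+zc]
M={"crate":[box(-.0755,.0755,-.0755,.0755,0,.055)],
"shaker":[np.vstack([cyl(.029,0,.103),cyl(.012,.115,.115)])],
"canister":[np.vstack([box(-.029,.029,-.029,.029,0,.105),box(-.025,.025,-.025,.025,.105,.115)])],
"shaft":[box(-.022,.022,-.014,.014,0,.028),box(.022,.047,-.007,.007,.007,.021),cylx(.010,-.047,-.022,.014),cylx(.0135,-.034,-.026,.014)]}
def mask(c,parts,x,y,z,yaw):
    m=np.zeros((1600,2560),np.uint8);Q=R.from_euler("z",yaw).as_matrix()
    for P in parts:
        h=cv2.convexHull((proj(c,P@Q.T+[x,y,z])*4+1.5).astype(np.float32)).astype(np.int32);cv2.fillConvexPoly(m,h,1)
    return cv2.resize(m.astype(np.float32),(640,400),interpolation=cv2.INTER_AREA)
def fit(obs,parts,z,x0,yaws):
    """obs: list of (cam, region)"""
    def f(v):
        e=0
        for c,r in obs:
            m=mask(c,parts,v[0],v[1],z,v[2]);i=np.minimum(m,r).sum();u=np.maximum(m,r).sum();e+=1-i/max(u,1)
        return e/len(obs)
    best=None
    for y in yaws:
        s=np.array([[0,0,0],[.015,0,0],[0,.015,0],[0,0,.25]])+np.r_[x0,y]
        o=minimize(f,s[0],method="Nelder-Mead",options=dict(initial_simplex=s,maxfev=120,xatol=2e-4,fatol=1e-4))
        if best is None or o.fun<best.fun: best=o
    return best.x,best.fun
E
cat > m1.py <<'E'
from lib import *;import pickle
out=pickle.load(open("first.pkl","rb"))
C={n:cam(out[n][0]) for n in out}
for n in C: print(n,"cam at",(-C[n][1].T@C[n][2]).round(3))
def near(n,t,uv): 
    l=[d for d in out[n][1][t] if np.hypot(*(np.array(d["at"])-uv))<12];return l[0]["region"].astype(np.float32) if l else None
for t,z,a,b,ys in [("crate",0,(401,278),(229,248),[.0,.4,.8,1.2]),("shaker",0,(280,193),(393,194),[0]),("canister",0,(318,168),(402,254),[0,.4,.8,1.2]),("shaft",.004,(360,230),(299,250),np.arange(0,6.28,.52))]:
    obs=[(C[n],near(n,t,np.array(q))) for n,q in (("scene",a),("top",b))]
    for o in [[q for q in obs if q[1] is not None]]+[[q] for q in obs if q[1] is not None]:
        x,e=fit(o,M[t],z,onz(C["top"],b,.02)[:2],ys);print(t,len(o),x.round(4),round(e,3))
for n,uv in (("purple",(391,161)),("orange",(423,174))): print(n,onz(C["top"],uv,.06).round(3))
for n,uv in (("orangeshaft",(340,201)),("green",(354,255)),("bowl",(208,174)),("spat",(450,225)),("foot corners",(279,164)),("",(316,158)),("",(312,129)),("",(277,135))): print(n,onz(C["top"],uv,.01).round(3))
from workcell import get_state
s=get_state();print(R.from_rotvec(s["ee_rot"]).as_matrix().round(3))
E
python3 m1.py
python3 - <<'E'
import cv2
a=cv2.imread('pics/scene0.png')[195:310,225:335];b=cv2.imread('pics/top0.png')[70:180,250:360]
import numpy as np
f=lambda i:cv2.resize(i,(400,400),interpolation=cv2.INTER_CUBIC)
cv2.imwrite('pics/c0.png',np.hstack([f(a),f(b)]))
E
```

```text
scene cam at [0.979 0.519 1.129]
top cam at [ 0.449 -0.049  1.142]
crate 2 [0.4889 0.229  0.5343] 0.329
crate 1 [0.4895 0.2319 0.5219] 0.305
crate 1 [0.4885 0.226  0.5184] 0.332
shaker 2 [ 0.6446 -0.2679  0.049 ] 0.074
shaker 1 [ 0.6453 -0.2648 -0.0058] 0.077
shaker 1 [ 0.6451 -0.2688  0.0233] 0.045
canister 2 [ 0.4716 -0.2862  0.6681] 0.118
canister 1 [ 0.4695 -0.2857  0.7146] 0.098
canister 1 [ 0.4719 -0.2875  0.5723] 0.127
shaft 2 [ 0.4807  0.0194 -0.751 ] 0.156
shaft 1 [0.483  0.021  2.4305] 0.102
shaft 1 [0.4801 0.0188 5.5395] 0.131
purple [ 0.747 -0.267  0.06 ]
orange [ 0.705 -0.362  0.06 ]
orangeshaft [ 0.634 -0.112  0.01 ]
green [ 0.466 -0.152  0.01 ]
bowl [0.725 0.304 0.01 ]
spat [ 0.555 -0.45   0.01 ]
foot corners [0.755 0.079 0.01 ]
 [ 0.773 -0.039  0.01 ]
 [ 0.871 -0.027  0.01 ]
 [0.852 0.086 0.01 ]
[[ 0.     0.918  0.397]
 [-0.     0.397 -0.918]
 [-1.    -0.     0.   ]]
```

View pics/c0.png

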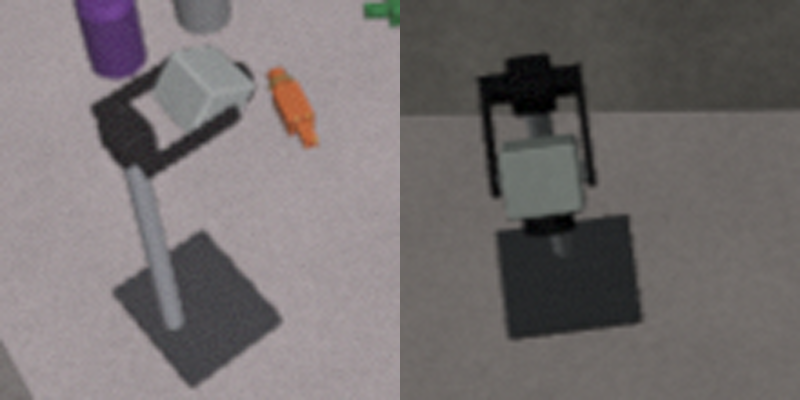

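Crop: the white head is at about scene (281,219) and top (289,119), with the lens facing the robot. I'll move over the shaker.

```bash
python3 -m crank '[0,40,-12,7,87,0,80,-24,14,87,0,120,-36,21,87,0,160,-49,28,87,0,200,-61,35,87,0,240,-73,40,87,0,280,-85,40,87,0,320,-97,40,87,0,360,-109,40,87,0,395,-120,40,87]' 30
cat > look.py <<'E'
import sys
from lib import *;from workcell import *
def go(p,yaw=None):
    """needed rows for world target TCP p"""
    s=get_state();Rt=R.from_rotvec(s["ee_rot"]).as_matrix();d=Rt.T@(np.array(p)-s["ee_pos"])*1000
    j=np.degrees(np.arctan2(Rt[1,2],Rt[0,2]));print("TCP",np.round(s["ee_pos"],4),"tilt x",Rt[:,0].round(3),"jaw deg",j.round(1),"w",round(s["gripper_width"],4),"t",round(s["time_s"],2),"F",np.round(s["ft_force"],1))
    print(" delta tool mm",d.round(1), "" if yaw is None else f"turn {((j-yaw+90)%180-90):.1f}")
def wsee(t,z,x0,yaws,name=None,k=1.0):
    s=get_state();p=snapshot("wrist");c=cam(p,s)
    if name: cv2.imwrite(f"pics/{name}.png",p["img"])
    u=proj(c,[[x0[0],x0[1],z+.03]])[0];res=None
    for d in trace(p,t):
        print(t,round(d["p"],2),np.round(d["at"]),int(d["region"].sum()),"exp",u.round())
        if np.hypot(*(np.array(d["at"])-u))<60 and res is None:
            r=d["region"].astype(np.uint8)
            if t=="crate":
                n,l,st,_=cv2.connectedComponentsWithStats(r);pts=cv2.findNonZero((l==1+np.argmax(st[1:,4])).astype(np.uint8));h=cv2.convexHull(pts);cv2.fillConvexPoly(r,h,1)
            res=fit([(c,r.astype(np.float32))],M[t],z,x0,yaws);print("  fit",res[0].round(4),round(res[1],3))
    return p,c,res
E
python3 - <<'E'
from look import *
go([.645,-.267,.22],-106)
wsee("shaker",0,(.645,-.267),[0],"w1")
C=[cam(snapshot(n)) for n in("scene","top")]
print("head",tri([ray(C[0],(281.4,219.4)),ray(C[1],(288.8,119))]).round(3))
import pickle;out=pickle.load(open("first.pkl","rb"))
o=[]
for n,c in zip(("scene","top"),C):
    r=out[n][1]["crate"][0]["region"].astype(np.uint8);cv2.fillConvexPoly(r,cv2.convexHull(cv2.findNonZero(r)),1);o.append((c,r.astype(np.float32)))
print("crate",fit(o,M["crate"],0,(.489,.229),[.2,.5,.8]))
E
```

```text
time_s: 1.83
ee_pos: [0.5708, -0.3313, 0.2229]
ee_rot: [1.42, 1.057, -1.42]
ft_force: [0.7, 0.1, -0.2]
gripper_width: 0.0873
TCP [ 0.5708 -0.3313  0.2229] tilt x [ 0.    -0.001 -1.   ] jaw deg -106.6 w 0.0873 t 1.83 F [ 0.7  0.1 -0.2]
 delta tool mm [  2.9  52.6 -82.9] turn -0.6
shaker 0.81 [241. 130.] 3475 exp [249. 129.]
  fit [ 0.6447 -0.2692  0.1546] 0.026
shaker 0.79 [308.  46.] 3330 exp [249. 129.]
shaker 0.76 [210.  43.] 3781 exp [249. 129.]
head [0.775 0.022 0.331]
crate (array([0.48826339, 0.22920402, 0.53092357]), np.float64(0.05079427361488342))
```

View pics/w1.png

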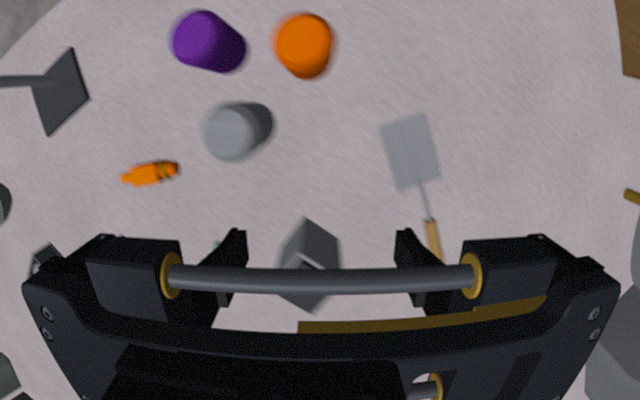

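The wrist view shows the steel shaker at (240,130), with purple and orange beyond it. The shaker fit is (0.6447, -0.268). I'll descend and grasp it.

```bash
python3 -m crank '[0,26,-41,0,87,0,53,-82,0,87,30,53,-82,0,87,60,53,-82,0,87,90,53,-82,0,87,115,53,-82,0,87,135,53,-82,0,87,150,53,-82,0,87,157,53,-82,0,87,157,53,-82,0,87]' 30
python3 -c "
from look import *
go([.6447,-.268,.066])
p,c,r=wsee('shaker',0,(.6447,-.268),[0])"
```

```text
time_s: 2.87
ee_pos: [0.6422, -0.2688, 0.0631]
ee_rot: [1.417, 1.062, -1.422]
ft_force: [0.2, 0.2, -0.1]
gripper_width: 0.087
TCP [ 0.6422 -0.2688  0.0631] tilt x [-0.004  0.001 -1.   ] jaw deg -106.6 w 0.087 t 2.87 F [ 0.2  0.2 -0.1]
 delta tool mm [-2.9  2.2 -1.5] 
shaker 0.71 [319. 238.] 10784 exp [318. 221.]
  fit [ 0.6446 -0.2688  0.2213] 0.248
shaker 0.62 [242.  65.] 15219 exp [318. 221.]
shaker 0.57 [464.  96.] 15099 exp [318. 221.]
```

```bash
python3 -m crank '[0,2,-1,0,50,0,2,-1,0,50,0,2,-1,0,50,0,2,-1,0,50,0,2,-1,0,50,-3,2,-1,0,50,-15,2,-1,0,50,-40,2,-1,0,50,-75,2,-1,0,50,-110,2,-1,0,50]' 30
python3 -c "
from look import *
go([.5013,.2792,.18])"
```

```text
time_s: 3.8
ee_pos: [0.6456, -0.2677, 0.1765]
ee_rot: [1.417, 1.061, -1.42]
ft_force: [0.4, 0.1, -2.2]
gripper_width: 0.0567
TCP [ 0.6456 -0.2677  0.1765] tilt x [-0.002  0.001 -1.   ] jaw deg -106.5 w 0.0567 t 3.8 F [ 0.4  0.1 -2.2]
 delta tool mm [  -2.8 -293.6 -483.4]
```

```bash
python3 -m crank '[0,-6,-10,0,50,0,-20,-33,0,50,0,-40,-66,0,50,0,-60,-99,0,50,0,-80,-132,0,50,0,-100,-165,0,50,0,-120,-198,0,50,0,-140,-231,0,50,0,-160,-264,0,50,0,-180,-297,0,50]' 30
python3 -c "
from look import *
go([.5013,.2792,.18])"
```

```text
time_s: 4.63
ee_pos: [0.5563, 0.07, 0.1777]
ee_rot: [1.417, 1.06, -1.419]
ft_force: [0.2, 1.1, -2.7]
gripper_width: 0.0569
TCP [0.5563 0.07   0.1777] tilt x [-0.002  0.    -1.   ] jaw deg -106.5 w 0.0569 t 4.63 F [ 0.2  1.1 -2.7]
 delta tool mm [  -2.2 -112.2 -185. ]
```

```bash
python3 -m crank '[0,-20,-33,0,50,0,-40,-66,0,50,0,-60,-99,0,50,0,-78,-130,0,50,0,-94,-155,0,50,0,-105,-173,0,50,0,-110,-181,0,50,0,-112,-185,0,50,0,-112,-185,0,50,0,-112,-185,0,50]' 30
python3 - <<'E'
from look import *
go([.5013,.2792,.1])
wsee("crate",0,(.4883,.2292),[.53],"w2")
s=snapshot("top");c=cam(s);r=trace(s,"crate")
for d in r[:1]: print(d["at"],d["p"])
E
```

```text
time_s: 5.47
ee_pos: [0.5023, 0.2772, 0.1777]
ee_rot: [1.418, 1.058, -1.421]
ft_force: [-0.5, 0.2, -2.7]
gripper_width: 0.0571
TCP [0.5023 0.2772 0.1777] tilt x [-0.001 -0.001 -1.   ] jaw deg -106.6 w 0.0571 t 5.47 F [-0.5  0.2 -2.7]
 delta tool mm [77.7 -1.5 -1.8] 
crate 0.95 [394. 171.] 12157 exp [368. 182.]
  fit [0.489  0.2271 0.523 ] 0.121
[238.9, 248.5] 0.6
```

View pics/w2.png

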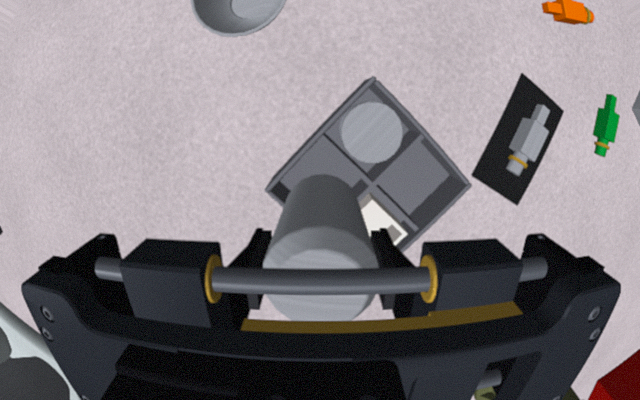

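Run:
```python
from look import *
s=get_state();p=snapshot("wrist");c=cam(p,s)
for n,uv in (("top",(374,78)),("right",(470,184)),("left",(266,187)),("cross",(372,183))): print(n,onz(c,uv,.055).round(4))
print("mid",((onz(c,(470,184),.055)+onz(c,(266,187),.055))/2).round(4))
for n,uv in (("tip",(542,106)),("journal",(515,172))): print(n,onz(c,uv,.018).round(4))
# model corners projected with two candidates
for q in ((.4883,.2292,.531),(.489,.2271,.523)):
    Q=R.from_euler("z",q[2]).as_matrix();P=np.array([[.0755,-.0755,.055],[-.0755,-.0755,.055],[.0755,.0755,.055],[0,0,.055]])@Q.T+[q[0],q[1],0];print(proj(c,P).round(1).tolist())
```

```text
top [0.5885 0.2006 0.055 ]
right [0.4628 0.1276 0.055 ]
left [0.5185 0.3271 0.055 ]
cross [0.4931 0.2282 0.055 ]
mid [0.4907 0.2274 0.055 ]
tip [ 0.5166 -0.0125  0.018 ]
journal [0.4447 0.0449 0.018 ]
[[371.2, 75.2], [471.6, 184.8], [262.0, 191.7], [372.2, 187.9]]
[[374.1, 73.9], [473.2, 184.4], [263.6, 189.6], [374.1, 186.6]]
```

```bash
python3 -m crank '[8,0,-1,0,50,25,0,-1,0,50,45,0,-1,0,50,62,0,-1,0,50,75,0,-1,0,50,85,0,-1,0,50,93,0,-1,0,50,99,0,-1,0,50,102,0,-1,0,50,103,0,-1,0,50]' 30
python3 - <<'E'
from look import *
go([.5025,.278,.069])
for n in ("scene","top"):
    p=snapshot(n);c=cam(p)
    for d in trace(p,"shaker")[:5]:
        if np.hypot(*(proj(c,[[.5025,.278,.06]])[0]-d["at"]))<20: print(n,fit([(c,d["region"].astype(np.float32))],M["shaker"],.01,(.5025,.278),[0]))
    print(n,proj(c,[[.5025,.278,.06]]))
E
```

```text
time_s: 6.55
ee_pos: [0.5023, 0.2787, 0.0746]
ee_rot: [1.418, 1.059, -1.421]
ft_force: [0.4, -0.5, -1.8]
gripper_width: 0.0569
TCP [0.5023 0.2787 0.0746] tilt x [-0.002 -0.    -1.   ] jaw deg -106.6 w 0.0569 t 6.55 F [ 0.4 -0.5 -1.8]
 delta tool mm [5.6 0.4 0.6] 
scene (array([0.50367386, 0.27842038, 0.02167661]), np.float64(0.6610677242279053))
scene [[407.93314366 287.2772993 ]]
top (array([0.49575663, 0.25469287, 0.29217305]), np.float64(0.8916172981262207))
top [[208.69486337 243.88598994]]
```

```bash
python3 -m crank '[2,0,0,0,50,4,0,0,0,50,5,0,0,0,50,6,0,0,0,50,6,0,0,0,50,6,0,0,0,50]' 30
python3 -m crank '[0,0,0,0,62,0,0,0,0,70,0,0,0,0,80,0,0,0,0,87,0,0,0,0,87,-20,0,0,0,87,-60,0,0,0,87,-100,0,0,0,87,-135,0,0,0,87,-160,0,0,0,87]' 30
python3 - <<'E'
from look import *
go([.4716,-.287,.22],39)
wsee("shaker",.005,(.5025,.278),[0],"w3")
E
```

```text
time_s: 7.25
ee_pos: [0.5038, 0.2792, 0.0721]
ee_rot: [1.421, 1.056, -1.418]
ft_force: [-3.7, -3.5, 11.3]
gripper_width: 0.0573
time_s: 8.08
ee_pos: [0.5042, 0.28, 0.2357]
ee_rot: [1.424, 1.056, -1.414]
ft_force: [0.7, 0.3, 0.2]
gripper_width: 0.0873
TCP [0.5042 0.28   0.2357] tilt x [ 0.006  0.002 -1.   ] jaw deg -106.6 w 0.0873 t 8.08 F [0.7 0.3 0.2]
 delta tool mm [ 14.4 130.9 552.6] turn 34.4
shaker 0.97 [322. 183.] 3137 exp [323. 172.]
  fit [0.5031 0.2784 0.0764] 0.037
```

View pics/w3.png

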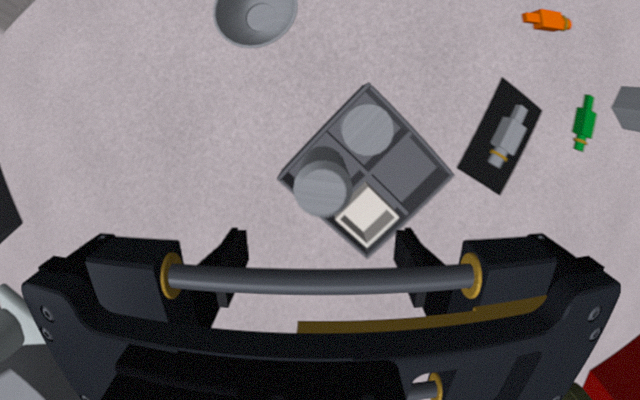

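The shaker stands in the left compartment at (321,188). The crate corners are at (368,84), (453,174), (367,257) and (278,178), and the shaft is at (509,135) with its slim end at the upper right.

```bash
python3 - <<'E'
from look import *
from scipy.optimize import least_squares
s=get_state();p=snapshot("wrist");c=cam(p,s)
L=np.array([[.0755,-.0755,.055],[-.0755,-.0755,.055],[-.0755,.0755,.055],[.0755,.0755,.055]]);uv=np.array([(368,84),(453,174),(367,257),(278,178)])
f=lambda v:(proj(c,L@R.from_euler("z",v[2]).as_matrix().T+[v[0],v[1],0])-uv).ravel()
o=least_squares(f,[.489,.228,.52]);print("crate",o.x.round(4),o.fun.round(1))
Q=R.from_euler("z",o.x[2]).as_matrix()
print("free",(Q@[.0365,.0365,0]+[*o.x[:2],0]).round(4),(Q@[-.0365,-.0365,0]+[*o.x[:2],0]).round(4))
for d in trace(p,"shaft"):
    print(d["p"],d["at"])
    if abs(d["at"][0]-509)<20: print(fit([(c,d["region"].astype(np.float32))],M["shaft"],.004,(.4807,.0194),[-.75,-.9,-.6,2.4]))
E
python3 -m crank '[0,12,35,5,87,0,21,76,10,87,0,30,117,17,87,0,40,158,24,87,0,50,199,31,87,0,60,240,34,87,0,70,281,34,87,0,80,322,34,87,0,90,363,34,87,0,100,404,34,87]' 30
python3 - <<'E'
from look import *
go([.4716,-.287,.22],39)
E
```

```text
crate [0.49   0.2285 0.5266] [ 0.2 -1.9  1.4  0.5  0.2  1.5 -1.5  0.5]
free [0.5032 0.2784 0.    ] [0.4768 0.1786 0.    ]
0.9 [577.4, 122.8]
0.8 [546.3, 19.5]
0.79 [509.2, 141.7]
(array([ 0.48085905,  0.0171578 , -0.76354987]), np.float64(0.07688415050506592))
time_s: 9.12
ee_pos: [0.4823, -0.1339, 0.2302]
ee_rot: [1.825, 0.653, -1.824]
ft_force: [1.3, 0.2, -0.7]
gripper_width: 0.0869
TCP [ 0.4823 -0.1339  0.2302] tilt x [ 0.     0.001 -1.   ] jaw deg -140.6 w 0.0869 t 9.12 F [ 1.3  0.2 -0.7]
 delta tool mm [ 10.  111.6 105.4] turn 0.4
```

```bash
python3 -m crank '[0,30,30,0,87,0,59,59,0,87,0,85,85,0,87,0,100,97,0,87,0,100,97,0,87,0,100,97,0,87]' 30
python3 - <<'E'
from look import *
_,_,r=wsee("canister",0,(.4716,-.287),[.45,.6,.75],"w4")
go([*r[0][:2],.066],np.degrees(r[0][2]))
E
```

```text
time_s: 9.62
ee_pos: [0.4694, -0.2733, 0.2277]
ee_rot: [1.825, 0.655, -1.829]
ft_force: [-0.5, 1.1, -0.4]
gripper_width: 0.0871
canister 0.94 [331. 170.] 4153 exp [326. 161.]
  fit [ 0.4708 -0.2896  0.6466] 0.031
TCP [ 0.4706 -0.2708  0.2286] tilt x [-0.002  0.003 -1.   ] jaw deg -140.5 w 0.087 t 9.72 F [0.5 0.4 0.7]
 delta tool mm [162.5  15.2  11.8] turn 2.4
```

View pics/w4.png

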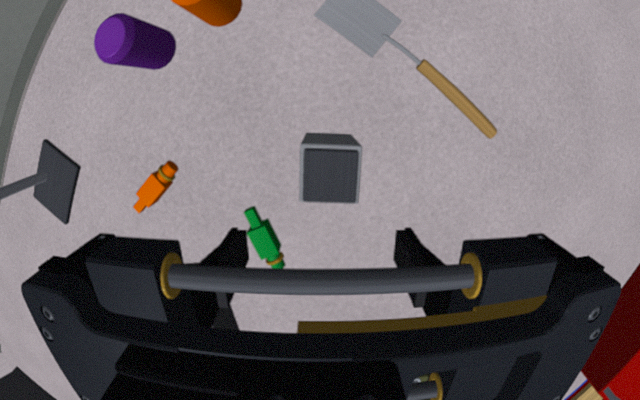

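The canister is at (331,170), nearly square to the jaws. I'll descend and grasp it.

```bash
python3 -m crank '[0,15,12,2,87,10,15,12,2,87,40,15,12,2,87,75,15,12,2,87,105,15,12,2,87,130,15,12,2,87,150,15,12,2,87,160,15,12,2,87,163,15,12,2,87,163,15,12,2,87]' 30
python3 -c "
from look import *
go([.4708,-.2896,.066],37)
wsee('canister',0,(.471,-.289),[.65])"
```

```text
time_s: 10.55
ee_pos: [0.4704, -0.2889, 0.0649]
ee_rot: [1.845, 0.631, -1.848]
ft_force: [-0.1, 0.2, -0.2]
gripper_width: 0.087
TCP [ 0.4704 -0.2889  0.0649] tilt x [-0.003  0.004 -1.   ] jaw deg -142.5 w 0.087 t 10.55 F [-0.1  0.2 -0.2]
 delta tool mm [-1.1  0.8  0. ] turn 0.5
canister 0.9 [320. 238.] 14316 exp [320. 222.]
  fit [ 0.4708 -0.2892  0.6516] 0.258
canister 0.67 [484.  65.] 5827 exp [320. 222.]
```

```bash
python3 -m crank '[0,0,0,0,50,0,0,0,0,50,0,0,0,0,50,0,0,0,0,50,0,0,0,0,50,-3,0,0,0,50,-15,0,0,0,50,-40,0,0,0,50,-75,0,0,0,50,-110,0,0,0,50]' 35
python3 -c "
from look import *
go([.4768,.1786,.18],30.2)"
```

```text
time_s: 11.48
ee_pos: [0.4706, -0.2896, 0.1778]
ee_rot: [1.845, 0.63, -1.847]
ft_force: [1.2, -0.7, -2.3]
gripper_width: 0.0576
TCP [ 0.4706 -0.2896  0.1778] tilt x [-0.002  0.003 -1.   ] jaw deg -142.5 w 0.0576 t 11.48 F [ 1.2 -0.7 -2.3]
 delta tool mm [  -0.7 -367.8 -289.8] turn 7.3
```

```bash
python3 -m crank '[0,-10,-8,1,50,0,-30,-24,3,50,0,-60,-48,5,50,0,-90,-72,7,50,0,-120,-95,7,50,0,-150,-119,7,50,0,-180,-142,7,50,0,-210,-166,7,50,0,-240,-190,7,50,0,-265,-209,7,50]' 35
python3 -c "
from look import *
go([.4768,.1786,.18],30.2)"
```

```text
time_s: 12.32
ee_pos: [0.4731, 0.0312, 0.1819]
ee_rot: [1.918, 0.55, -1.907]
ft_force: [-0.3, 1.4, -1.1]
gripper_width: 0.0575
TCP [0.4731 0.0312 0.1819] tilt x [ 0.003  0.01  -1.   ] jaw deg -148.4 w 0.0575 t 12.32 F [-0.3  1.4 -1.1]
 delta tool mm [   3.4 -123.5  -80.4] turn 1.4
```

```bash
python3 -m crank '[0,-30,-20,1,50,0,-60,-40,1,50,0,-88,-58,1,50,0,-108,-71,1,50,0,-119,-78,1,50,0,-124,-80,1,50,0,-124,-80,1,50,0,-124,-80,1,50,0,-124,-80,1,50]' 35
python3 - <<'E'
from look import *
go([.4768,.1786,.0698],30.2)
p,c,_=wsee("crate",0,(.49,.2285),[.52],"w5")
for n in("scene","top"):
    p=snapshot(n);c=cam(p);print(n,proj(c,[[.4768,.1786,.17]])[0].round())
    for d in trace(p,"canister")[:3]:
        print(d["p"],d["at"]);
        if np.hypot(*(proj(c,[[.4768,.1786,.17]])[0]-d["at"]))<25: print(fit([(c,d["region"].astype(np.float32))],M["canister"],.1115,(.4768,.1786),[.52]))
E
```

```text
time_s: 13.07
ee_pos: [0.4431, 0.1668, 0.1962]
ee_rot: [1.964, 0.541, -1.883]
ft_force: [0.4, -0.6, -2.0]
gripper_width: 0.0577
TCP [0.4431 0.1668 0.1962] tilt x [ 0.036  0.023 -0.999] jaw deg -149.3 w 0.0577 t 13.07 F [ 0.4 -0.6 -2. ]
 delta tool mm [127.8   7.2 -29.7] turn 0.5
crate 0.88 [264. 157.] 6250 exp [264. 202.]
  fit [0.4908 0.2262 0.4986] 0.439
scene [399. 241.]
0.46 [403.0, 244.7]
(array([0.47665486, 0.19009404, 0.60297869]), np.float64(0.7503080368041992))
top [234. 251.]
0.71 [247.8, 258.2]
(array([0.45617359, 0.13460353, 1.43145021]), np.float64(0.7018188238143921))
```

View pics/w5.png

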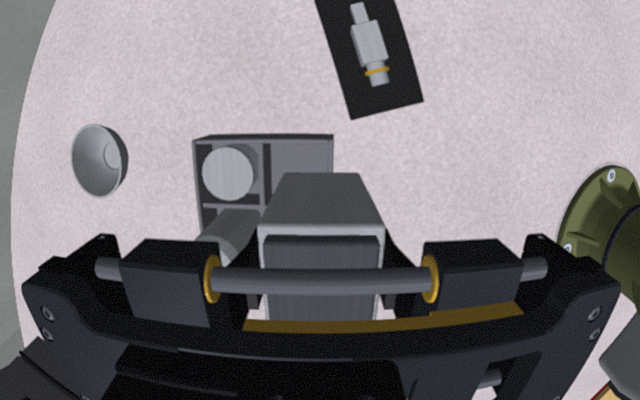

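The canister is held, but the pose came up 35 mm short and tilted. I'll check the joints.

```bash
python3 -c "
from look import *
s=get_state();print(np.round(s['qpos'],3))"
```

```text
[ 1.199 -0.3   -1.381  1.908 -0.325  1.267 -2.691]
```

Joint 7 is at its limit. I'll turn the tool back 90°, which the square canister allows.

```bash
python3 -m crank '[0,0,0,-7,50,0,0,0,-14,50,0,0,0,-21,50,0,0,0,-28,50,0,0,0,-35,50,0,0,0,-42,50,0,0,0,-49,50,0,0,0,-56,50,0,0,0,-63,50,0,0,0,-70,50]' 35
python3 -c "
from look import *
go([.4745,.1771,.18],30.2-90)
s=get_state();print(np.round(s['qpos'],3))"
```

```text
time_s: 14.2
ee_pos: [0.4429, 0.1655, 0.1956]
ee_rot: [1.096, 1.281, -1.031]
ft_force: [0.2, 0.1, -1.6]
gripper_width: 0.0577
TCP [0.4429 0.1655 0.1956] tilt x [ 0.035  0.022 -0.999] jaw deg -78.9 w 0.0577 t 14.2 F [ 0.2  0.1 -1.6]
 delta tool mm [17.  32.7 -5.1] turn -19.1
[ 0.918 -0.113 -1.233  1.91  -0.124  1.232 -1.653]
```

```bash
python3 -m crank '[0,8,-1,-6,50,0,18,-3,-13,50,0,28,-4,-19,50,0,33,-5,-19,50,0,33,-5,-19,50,0,33,-5,-19,50,0,33,-5,-19,50]' 35
python3 -c "
from look import *
go([.4745,.1771,.0705],30.2-90)
s=get_state();print(np.round(s['qpos'],3))"
```

```text
time_s: 14.78
ee_pos: [0.4738, 0.1766, 0.1967]
ee_rot: [0.841, 1.394, -0.783]
ft_force: [-0.9, 0.3, -1.5]
gripper_width: 0.0575
TCP [0.4738 0.1766 0.1967] tilt x [ 0.034  0.022 -0.999] jaw deg -59.9 w 0.0575 t 14.78 F [-0.9  0.3 -1.5]
 delta tool mm [126.1  -4.2   0.2] turn -0.1
[ 0.843  0.1   -1.289  1.839  0.097  1.236 -1.518]
```

```bash
python3 -m crank '[10,-4,0,0,50,30,-4,0,0,50,55,-4,0,0,50,75,-4,0,0,50,90,-4,0,0,50,101,-4,0,0,50,109,-4,0,0,50,115,-4,0,0,50,118,-4,0,0,50,118,-4,0,0,50]' 35
python3 -c "
from look import *
go([.4745,.1771,.0705],30.2-90)"
```

```text
time_s: 15.62
ee_pos: [0.4743, 0.177, 0.0785]
ee_rot: [0.841, 1.393, -0.784]
ft_force: [0.3, 0.1, -2.0]
gripper_width: 0.0578
TCP [0.4743 0.177  0.0785] tilt x [ 0.034  0.021 -0.999] jaw deg -59.9 w 0.0578 t 15.62 F [ 0.3  0.1 -2. ]
 delta tool mm [ 8.  -0.1  0.1] turn -0.1
```

```bash
python3 -m crank '[2,0,0,0,50,4,0,0,0,50,6,0,0,0,50,8,0,0,0,50,8,0,0,0,50,8,0,0,0,50]' 35
python3 -m crank '[0,0,0,0,60,0,0,0,0,65,0,0,0,0,74,0,0,0,0,87,0,0,0,0,87,-15,0,0,0,87,-45,0,0,0,87,-80,0,0,0,87,-115,0,0,0,87,-145,0,0,0,87]' 35
python3 - <<'E'
from look import *
go([.48,.018,.22],46.5-90)
_,_,r=wsee("canister",.005,(.4768,.1786),[.52,.6],"w6")
wsee("shaker",.005,(.5032,.2784),[0])
p,c,r=wsee("shaft",.004,(.4805,.018),[-.76,-.9,-.6])
E
```

```text
time_s: 16.12
ee_pos: [0.4773, 0.1786, 0.073]
ee_rot: [0.844, 1.39, -0.78]
ft_force: [1.4, 0.1, 8.2]
gripper_width: 0.0579
time_s: 16.95
ee_pos: [0.4714, 0.1759, 0.2194]
ee_rot: [0.844, 1.39, -0.778]
ft_force: [0.8, -1.5, 0.1]
gripper_width: 0.0868
TCP [0.4714 0.1759 0.2194] tilt x [ 0.039  0.024 -0.999] jaw deg -59.9 w 0.0868 t 16.95 F [ 0.8 -1.5  0.1]
 delta tool mm [ -4.1 -71.6 140.9] turn -16.4
canister 0.79 [322. 186.] 4343 exp [321. 176.]
  fit [0.4772 0.1779 0.526 ] 0.045
canister 0.27 [288. 135.] 6087 exp [321. 176.]
shaker 0.85 [624. 220.] 998 exp [255. 117.]
shaker 0.62 [245. 117.] 3432 exp [255. 117.]
  fit [ 0.5029  0.2783 -0.0036] 0.024
shaker 0.62 [618. 178.] 1376 exp [255. 117.]
shaft 0.94 [541. 182.] 970 exp [430. 236.]
shaft 0.87 [435. 230.] 1045 exp [430. 236.]
  fit [ 0.4815  0.0167 -0.7496] 0.336
```

View pics/w6.png

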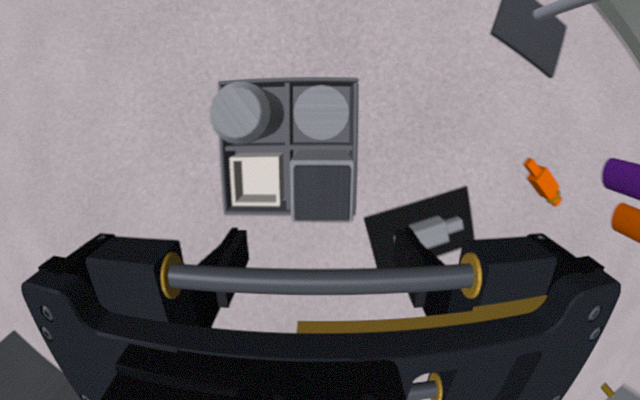

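Canister at (322,190) and shaker at (241,112) both stand square in their compartments, and the fits agree to about 1 mm. Next I'll raise the arm to view the camera head from in front and above.

```bash
python3 -m crank '[-30,0,20,0,87,-55,-12,35,7,87,-80,-24,55,14,87,-105,-36,75,20,87,-130,-48,95,20,87,-155,-60,120,20,87,-180,-70,140,20,87,-200,-72,140,20,87,-200,-72,140,20,87,-200,-72,140,20,87]' 35
python3 - <<'E'
from look import *
import pickle
go([.48,.018,.42],-83)
print(np.round(get_state()['qpos'],3))
V=[]
for n in("wrist","scene","top"):
    s=get_state();p=snapshot(n);c=cam(p,s);print(n,"cam",(-c[1].T@c[2]).round(3),"head px",proj(c,[[.775,.022,.331]]).round())
    r={t:trace(p,t) for t in("lens","stand")}
    for t in r:
        for d in r[t][:3]: print(" ",t,round(d["p"],2),np.round(d["at"]),int(d["region"].sum()))
    V.append((p["img"],c,r))
    
pickle.dump(V,open("lens.pkl","wb"))
im=V[0][0];u=proj(V[0][1],[[.775,.022,.331]])[0].astype(int);x0=max(0,u[0]-70);y0=max(0,u[1]-70)
cv2.imwrite("pics/l1.png",np.hstack([cv2.resize(im[y0:y0+140,x0:x0+140],(560,560),interpolation=cv2.INTER_CUBIC)]));print(x0,y0)
E
```

```text
time_s: 18.08
ee_pos: [0.4713, 0.0128, 0.4123]
ee_rot: [1.112, 1.274, -1.042]
ft_force: [0.6, -0.1, -0.0]
gripper_width: 0.087
TCP [0.4713 0.0128 0.4123] tilt x [ 0.036  0.025 -0.999] jaw deg -79.9 w 0.087 t 18.08 F [ 0.6 -0.1 -0. ]
 delta tool mm [-7.3  9.8 -3.7] turn 3.1
[ 1.099 -0.159 -0.999  1.524 -0.163  1.669 -1.312]
wrist cam [0.544 0.023 0.578] head px [[ 370. -113.]]
  stand 0.6 [355.   0.] 303
scene cam [0.979 0.519 1.129] head px [[281. 219.]]
  lens 0.7 [282. 218.] 451
  stand 0.83 [273. 264.] 2386
top cam [ 0.449 -0.049  1.142] head px [[288. 119.]]
  lens 0.58 [287. 120.] 563
  stand 0.88 [289. 130.] 2122
300 0
```

View pics/l1.png

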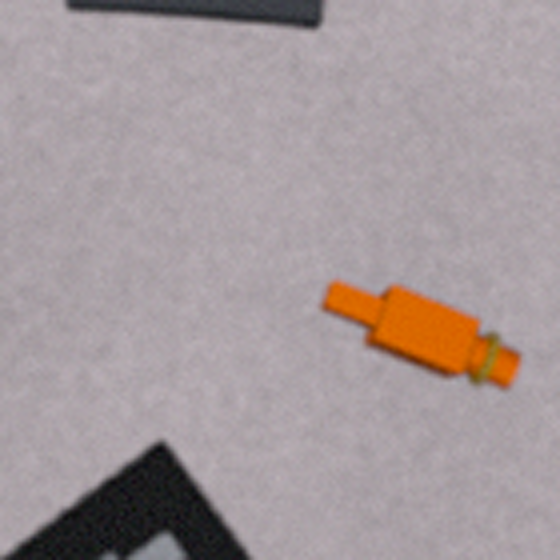

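The picture misses the head: it is above the frame. I'll fit the head from the scene and top views, and work out a wrist pose that sees it.

```bash
cat > lens.py <<'E'
from look import *
import pickle
H=.0235
def headparts():
    b=box(-H,H,-H,H,-H,H);a=cyl(.017,0,.035);return [b,np.c_[a[:,2],a[:,0],a[:,1]]]
def hm(c,v):
    # v: pivot xyz, yaw(of stand +x), tilt down ; lens x axis
    Q=R.from_euler("z",v[3]+np.pi).as_matrix()@R.from_euler("y",v[4]).as_matrix()
    m=np.zeros((1600,2560),np.uint8)
    for P in headparts():
        cv2.fillConvexPoly(m,cv2.convexHull((proj(c,P@Q.T+v[:3])*4+1.5).astype(np.float32)).astype(np.int32),1)
    return cv2.resize(m.astype(np.float32),(640,400),interpolation=cv2.INTER_AREA)
def hfit(obs,v0,tilts=(.35,.5,.6)):
    def f(v):
        e=0
        for c,r in obs:
            m=hm(c,v);e+=1-np.minimum(m,r).sum()/np.maximum(m,r).sum()
        return e/len(obs)+ (v[2]-.33)**2/(.004**2)*.005
    best=None
    for t in tilts:
        x=np.r_[v0[:4],t];S=np.vstack([x]+[x+d for d in np.diag([.008,.008,.005,.15,.15])])
        o=minimize(f,x,method="Nelder-Mead",options=dict(initial_simplex=S,maxfev=300,xatol=1e-4,fatol=1e-5));print(" ",o.x.round(4),round(o.fun,4))
        if best is None or o.fun<best.fun: best=o
    v=best.x;Q=R.from_euler("z",v[3]+np.pi).as_matrix()@R.from_euler("y",v[4]).as_matrix();print("lens",(v[:3]+Q[:,0]*.035).round(4),"axis",Q[:,0].round(3),"tilt deg",np.degrees(v[4]).round(1),"yaw",np.degrees(v[3]).round(1));return v
E
python3 - <<'E'
from lens import *
V=pickle.load(open("lens.pkl","rb"))
O=[(c,r["lens"][0]["region"].astype(np.float32)) for _,c,r in V[1:]]
hfit(O,[.775,.022,.33,.12])
for o in O: hfit([o],[.775,.022,.33,.12],(.35,.6))
p=snapshot("wrist");s=get_state();print(p["intrinsics"][0,0],p["intrinsics"][1,1],np.round(p["tool_from_camera"],3).tolist())
for j in(-83,-110,-125,-135,-180,-10):
  for pos in([.48,.02,.46],[.52,.02,.5],[.5,-.1,.46],[.5,.12,.46]):
    a=np.radians(j);Rt=np.c_[[0,0,-1],[-np.sin(a),np.cos(a),0],[np.cos(a),np.sin(a),0]]
    s2=dict(ee_rot=R.from_matrix(Rt).as_rotvec(),ee_pos=pos);c=cam(p,s2);print(j,pos,proj(c,[[.775,.022,.331]]).round()[0],(-c[1].T@c[2]).round(2))
E
```

```text
[0.777  0.0213 0.3295 0.1019 0.5283] 0.1667
  [0.7768 0.0214 0.3292 0.0734 0.5206] 0.1655
  [0.7769 0.0215 0.3279 0.0888 0.5385] 0.1672
lens [0.7465 0.0191 0.3118] axis [-0.865 -0.064 -0.497] tilt deg 29.8 yaw 4.2
  [0.774  0.0206 0.3238 0.343  0.8451] 0.1943
  [0.7751 0.0231 0.3271 0.3604 0.8247] 0.1886
lens [0.7529 0.0148 0.3014] axis [-0.635 -0.239 -0.734] tilt deg 47.2 yaw 20.7
  [0.7771 0.0209 0.3311 0.0758 0.4685] 0.0752
  [0.7768 0.0214 0.3316 0.0845 0.4705] 0.0746
lens [0.7457 0.0188 0.3157] axis [-0.888 -0.075 -0.453] tilt deg 27.0 yaw 4.8
309.70691628693146 309.70691628693146 [[-0.001, -0.291, 0.957, -0.162], [0.001, -0.957, -0.291, 0.08], [1.0, 0.001, 0.001, 0.0], [0.0, 0.0, 0.0, 1.0]]
-83 [0.48, 0.02, 0.46] [354. -91.] [0.56 0.03 0.62]
-83 [0.52, 0.02, 0.5] [347. -45.] [0.6  0.03 0.66]
-83 [0.5, -0.1, 0.46] [235. -82.] [ 0.58 -0.09  0.62]
-83 [0.5, 0.12, 0.46] [448. -56.] [0.58 0.13 0.62]
-110 [0.48, 0.02, 0.46] [220. -72.] [ 0.56 -0.01  0.62]
-110 [0.52, 0.02, 0.5] [240. -30.] [ 0.6  -0.01  0.66]
-110 [0.5, -0.1, 0.46] [127.  -5.] [ 0.58 -0.13  0.62]
-110 [0.5, 0.12, 0.4
[... 189 characters left out ...]
 0.62]
-125 [0.5, 0.12, 0.46] [244. -79.] [0.57 0.07 0.62]
-135 [0.48, 0.02, 0.46] [125.   3.] [ 0.54 -0.04  0.62]
-135 [0.52, 0.02, 0.5] [162.  28.] [ 0.58 -0.04  0.66]
-135 [0.5, -0.1, 0.46] [79. 98.] [ 0.56 -0.16  0.62]
-135 [0.5, 0.12, 0.46] [199. -59.] [0.56 0.06 0.62]
-180 [0.48, 0.02, 0.46] [ 81. 190.] [ 0.48 -0.06  0.62]
-180 [0.52, 0.02, 0.5] [122. 181.] [ 0.52 -0.06  0.66]
-180 [0.5, -0.1, 0.46] [113. 276.] [ 0.5  -0.18  0.62]
-180 [0.5, 0.12, 0.46] [ 82. 106.] [0.5  0.04 0.62]
-10 [0.48, 0.02, 0.46] [564. 145.] [0.49 0.1  0.62]
-10 [0.52, 0.02, 0.5] [521. 144.] [0.53 0.1  0.66]
-10 [0.5, -0.1, 0.46] [544.  44.] [ 0.51 -0.02  0.62]
-10 [0.5, 0.12, 0.46] [548. 225.] [0.51 0.2  0.62]
```

```bash
python3 -m crank '[0,0,0,-7,87,0,0,0,-14,87,0,0,0,-21,87,0,0,0,-28,87,0,0,0,-35,87,0,0,0,-42,87,0,0,0,-49,87,0,0,0,-56,87,0,0,0,-63,87,0,0,0,-70,87]' 35
python3 -m crank '[0,0,0,0,87,0,0,0,0,87]'
python3 - <<'E'
from lens import *
s=get_state();p=snapshot("wrist");c=cam(p,s);r=trace(p,"lens");u=proj(c,[[.777,.021,.33]])[0];print(u)
for d in r: print(d["p"],d["at"],d["region"].sum())
V=pickle.load(open("lens.pkl","rb"));O=[(V[2][1],V[2][2]["lens"][0]["region"].astype(np.float32))]
pickle.dump((p["img"],c,r),open("lens2.pkl","wb"))
v=[.777,.0213,.331,.08,.47]
if r:
    w=(c,r[0]["region"].astype(np.float32));hfit([w],v[:4],(.4,.55));v=hfit([w]+O,v[:4],(.4,.55))
im=p["img"].copy();m=(hm(c,v)>.5).astype(np.uint8)
cn,_=cv2.findContours(m,0,2);im2=im.copy();cv2.drawContours(im2,cn,-1,(0,0,255),1)
if r: cn,_=cv2.findContours(r[0]["region"].astype(np.uint8),0,2);cv2.drawContours(im2,cn,-1,(0,255,0),1)
x0=int(np.clip(u[0]-50,0,540));y0=int(np.clip(u[1]-50,0,300));f=lambda i:cv2.resize(i[y0:y0+100,x0:x0+100],(400,400),interpolation=cv2.INTER_CUBIC)
cv2.imwrite("pics/l2.png",np.hstack([f(im),f(im2)]));print(x0,y0)
E
```

```text
time_s: 19.42
ee_pos: [0.471, 0.0131, 0.4128]
ee_rot: [0.151, 1.532, -0.111]
ft_force: [0.6, 0.1, -0.3]
gripper_width: 0.0869
time_s: 19.58
ee_pos: [0.471, 0.0131, 0.4128]
ee_rot: [0.153, 1.532, -0.113]
ft_force: [-0.1, -0.2, -0.8]
gripper_width: 0.087
[587.73366763 147.394324  ]
0.76 [583.6, 143.6] 2341
  [0.7787 0.0213 0.3283 0.0951 0.673 ] 0.0522
  [0.7773 0.0214 0.3296 0.0918 0.6877] 0.0538
lens [0.7514 0.0187 0.3065] axis [-0.778 -0.074 -0.623] tilt deg 38.6 yaw 5.5
  [0.7777 0.0214 0.3283 0.0692 0.5585] 0.0807
  [0.7777 0.0214 0.3284 0.0796 0.5636] 0.0798
lens [0.7482 0.0191 0.3097] axis [-0.843 -0.067 -0.534] tilt deg 32.3 yaw 4.6
537 97
```

View pics/l2.png

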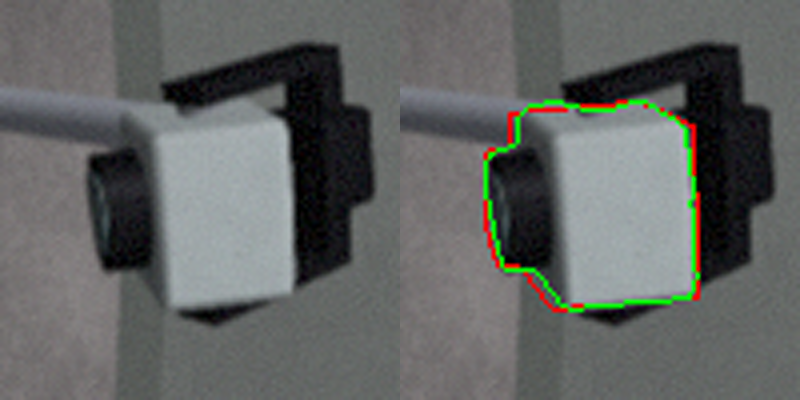

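The wrist crop shows the head clearly: top-face corners at crop (155,140), (290,125), (293,297) and (170,305), and the glass centre near (103,210). I'll fit the pose to these points.

Run:
```python
from lens import *
from scipy.optimize import least_squares
im,c,r=pickle.load(open("lens2.pkl","rb"))
px=np.array([(155,140),(290,125),(293,297),(170,305),(102,211),(125,110),(250,102)])/4+[537,97]
def pts(v,h):
    Q=R.from_euler("z",v[3]+np.pi).as_matrix()@R.from_euler("y",v[4]).as_matrix()
    # lens frame x out (to robot), y: level, z up. world +y side is -y in lens frame
    P=np.array([(h,-h,h),(-h,-h,h),(-h,h,h),(h,h,h),(.035,0,0),(h,-h,-h),(-h,-h,-h)]);return P@Q.T+v[:3],Q
for h in(.0225,.024,.025):
  for n in (5,6):
    o=least_squares(lambda v:np.r_[(proj(c,pts(v,h)[0])-px)[:n].ravel(),(v[2]-.33)/.002,(v[0]-.777)/.003,(v[1]-.0215)/.002],[.777,.021,.33,.08,.5])
    P,Q=pts(o.x,h);print(h,n,o.x.round(4),round(o.cost,2),"lens",P[4].round(4),"tilt",np.degrees(o.x[4]).round(1))
```

```text
0.0225 5 [0.777  0.0213 0.329  0.0712 0.4458] 4.92 lens [0.7455 0.0191 0.3139] tilt 25.5
0.0225 6 [0.7803 0.0216 0.3301 0.0982 0.6018] 9.63 lens [0.7516 0.0188 0.3103] tilt 34.5
0.024 5 [0.7769 0.0209 0.3264 0.0578 0.3544] 11.57 lens [0.7442 0.0191 0.3143] tilt 20.3
0.024 6 [0.7834 0.021  0.3279 0.1008 0.6104] 24.73 lens [0.7548 0.0181 0.3078] tilt 35.0
0.025 5 [0.7769 0.0207 0.3247 0.0494 0.2985] 21.1 lens [0.7435 0.019  0.3144] tilt 17.1
0.025 6 [0.7855 0.0206 0.3263 0.1029 0.6165] 43.63 lens [0.7571 0.0176 0.306 ] tilt 35.3
```

Tilt is still ambiguous, between 25 and 35°. A view from the side will settle it.

Run:
```python
from lens import *
go([.65,.25,.36],-90)
p=snapshot("wrist")
for pos in ([.65,.25,.36],[.65,.25,.33],[.68,.25,.36],[.65,.22,.36]):
    a=np.radians(-90);Rt=np.c_[[0,0,-1],[-np.sin(a),np.cos(a),0],[np.cos(a),np.sin(a),0]]
    c=cam(p,dict(ee_rot=R.from_matrix(Rt).as_rotvec(),ee_pos=pos));print(pos,proj(c,[[.777,.021,.331],[.747,.019,.313]]).round(),(-c[1].T@c[2]).round(3))
```

```text
TCP [0.4711 0.0131 0.4128] tilt x [ 0.037  0.022 -0.999] jaw deg -9.8 w 0.0867 t 19.68 F [-0.9  0.6 -1. ]
 delta tool mm [ 64.7 262.1 134.3] turn 80.2
[0.65, 0.25, 0.36] [[597.  73.]
 [584. 107.]] [0.73  0.25  0.522]
[0.65, 0.25, 0.33] [[623.  73.]
 [608. 110.]] [0.73  0.25  0.492]
[0.68, 0.25, 0.36] [[596. 108.]
 [581. 140.]] [0.76  0.25  0.522]
[0.65, 0.22, 0.36] [[575.  66.]
 [562. 102.]] [0.73  0.22  0.522]
```

```bash
python3 -m crank '[6,30,15,7,87,14,60,32,14,87,22,90,50,21,87,30,120,68,28,87,38,150,86,35,87,46,180,104,42,87,54,210,122,49,87,60,235,140,56,87,64,244,147,63,87,64,244,147,70,87]' 35
python3 -m crank '[0,0,0,7,87,0,0,0,10,87,0,0,0,10,87,0,0,0,10,87]'
python3 - <<'E'
from lens import *
s=get_state();p=snapshot("wrist");c=cam(p,s);r=trace(p,"lens");u=proj(c,[[.777,.021,.33]])[0];go([.66,.23,.36],-90);print(u)
for d in r: print(d["p"],d["at"],d["region"].sum())
pickle.dump((p["img"],c,r),open("lens3.pkl","wb"))
V=pickle.load(open("lens.pkl","rb"));O=[(V[2][1],V[2][2]["lens"][0]["region"].astype(np.float32))]
_,c2,r2=pickle.load(open("lens2.pkl","rb"));w2=(c2,r2[0]["region"].astype(np.float32))
v=[.777,.0213,.331,.08,.47]
w=(c,r[0]["region"].astype(np.float32));hfit([w],v[:4],(.4,.55));v=hfit([w,w2]+O,v[:4],(.4,.55))
im=p["img"]
x0=int(np.clip(u[0]-50,0,540));y0=int(np.clip(u[1]-50,0,300));cv2.imwrite("pics/l3.png",cv2.resize(im[y0:y0+100,x0:x0+100],(600,600),interpolation=cv2.INTER_CUBIC));print(x0,y0)
E
```

```text
time_s: 20.57
ee_pos: [0.6603, 0.2353, 0.3549]
ee_rot: [0.986, 1.341, -0.923]
ft_force: [-1.7, -1.4, 0.0]
gripper_width: 0.0872
time_s: 20.9
ee_pos: [0.6604, 0.2351, 0.3547]
ee_rot: [1.118, 1.276, -1.053]
ft_force: [-0.5, 0.3, -0.3]
gripper_width: 0.0871
TCP [0.6604 0.2349 0.3551] tilt x [ 0.03   0.026 -0.999] jaw deg -80.5 w 0.0872 t 21.0 F [ 0.3  0.9 -0.2]
 delta tool mm [-5.  -1.   4.7] turn 9.5
[600.66273404 130.83592818]
0.63 [600.0, 135.1] 3679
  [0.777  0.0131 0.3223 0.2989 0.672 ] 0.2126
  [0.7771 0.0131 0.3224 0.263  0.6623] 0.2135
lens [0.7508 0.0051 0.3005] axis [-0.748 -0.23  -0.623] tilt deg 38.5 yaw 17.1
  [0.7776 0.0214 0.3291 0.0787 0.531 ] 0.1324
  [0.7774 0.0215 0.3286 0.1073 0.5508] 0.1347
lens [0.7475 0.0191 0.3114] axis [-0.86  -0.068 -0.506] tilt deg 30.4 yaw 4.5
540 80
```

View pics/l3.png

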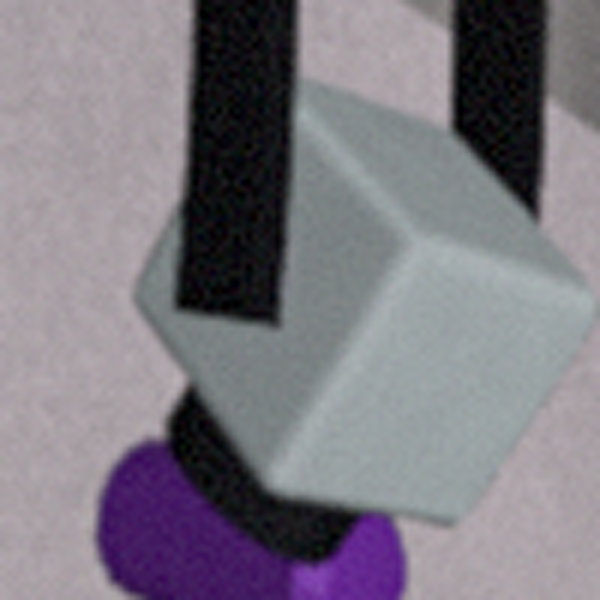

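The side view shows six cube corners clearly. In crop pixels: top-back (425,238) and (590,300), top-front (270,490) and (455,522), bottom (300,80) and (135,290).

Run:
```python
from lens import *
from scipy.optimize import least_squares
im,c2,_=pickle.load(open("lens2.pkl","rb"));im,c3,_=pickle.load(open("lens3.pkl","rb"))
p2=np.array([(155,140),(290,125),(293,297),(170,305),(102,211)])/4+[537,97]
p3=np.array([(270,490),(425,238),(594,300),(455,524),(135,292),(300,78)])/6+[540,80]
def Qm(v): return R.from_euler("z",v[3]+np.pi).as_matrix()@R.from_euler("y",v[4]).as_matrix()
S2=np.array([(1,-1,1),(-1,-1,1),(-1,1,1),(1,1,1)]);S3=np.array([(1,-1,1),(-1,-1,1),(-1,1,1),(1,1,1),(1,-1,-1),(-1,-1,-1)])
def res(v,use):
    Q=Qm(v);h=v[5:8];e=[]
    if 2 in use: e.append((proj(c2,np.vstack([S2*h,[.035,0,0]])@Q.T+v[:3])-p2).ravel())
    if 3 in use: e.append((proj(c3,(S3*h)@Q.T+v[:3])-p3).ravel())
    return np.r_[np.concatenate(e),(v[5:8]-.0235)/.001,(v[2]-.33)/.004,(v[:2]-[.777,.0213])/.004]
for use in((3,),(2,3)):
    o=least_squares(lambda v:res(v,use),[.777,.0213,.33,.08,.5,.0235,.0235,.0235]);v=o.x;print(use,v.round(4),round(o.cost,2),"lens",(v[:3]+Qm(v)[:,0]*.035).round(4),"ax",Qm(v)[:,0].round(3),np.degrees(v[3:5]).round(1),o.fun.round(1)[:22])
```

```text
(3,) [0.779  0.0151 0.3269 0.1074 0.6195 0.0218 0.0228 0.0195] 26.71 lens [0.7507 0.012  0.3066] ax [-0.809 -0.087 -0.581] [ 6.2 35.5] [-0.2 -0.4  1.4  0.8  1.5  1.  -1.5 -0.   1.9  1.3 -3.3 -2.5 -1.7 -0.7
 -4.  -0.8  0.5 -1.6]
(2, 3) [0.7778 0.0215 0.3327 0.105  0.6126 0.0209 0.0227 0.019 ] 32.22 lens [0.7493 0.0185 0.3126] ax [-0.814 -0.086 -0.575] [ 6.  35.1] [-0.2  0.1 -0.1  0.7  0.4 -0.7 -1.6  0.1  0.   0.  -0.1 -0.7  1.1  0.5
  2.   1.2 -0.7  0.   1.8  1.1 -3.7 -2.5]
```

Run:
```python
from lens import *
from scipy.optimize import least_squares
im,c2,_=pickle.load(open("lens2.pkl","rb"));im,c3,_=pickle.load(open("lens3.pkl","rb"))
p2=np.array([(155,140),(290,125),(293,297),(170,305)])/4+[537,97]
p3=np.array([(270,490),(425,238),(594,300),(455,524),(135,292),(300,78)])/6+[540,80]
def Qm(v): return R.from_euler("z",v[3]+np.pi).as_matrix()@R.from_euler("y",v[4]).as_matrix()
S=np.array([(1,-1,1),(-1,-1,1),(-1,1,1),(1,1,1),(1,-1,-1),(-1,-1,-1)])
def res(v,use,sz):
    Q=Qm(v);h=v[5:8];e=[]
    if 2 in use: e.append((proj(c2,(S[:4]*h)@Q.T+v[:3])-p2).ravel())
    if 3 in use: e.append((proj(c3,(S*h)@Q.T+v[:3]+v[8:11])-p3).ravel())
    return np.r_[np.concatenate(e),(v[5:8]-.0235)/sz,(v[:3]-[.777,.0213,.33])/.01,v[8:11]/.004]
for use in((2,),(3,),(2,3)):
  for sz in(.0005,.001,.004):
    o=least_squares(lambda v:res(v,use,sz),[.777,.0213,.33,.08,.5,.0235,.0235,.0235,0,0,0]);v=o.x;print(use,sz,v.round(4),round(o.cost,2),np.degrees(v[3:5]).round(1))
```

```text
(2,) 0.0005 [0.7818 0.0198 0.3225 0.0621 0.3838 0.0232 0.0234 0.0235 0.     0.
 0.    ] 3.9 [ 3.6 22. ]
(2,) 0.001 [0.7818 0.0202 0.3241 0.076  0.4464 0.0224 0.0234 0.0234 0.     0.
 0.    ] 3.4 [ 4.4 25.6]
(2,) 0.004 [0.78   0.0225 0.3313 0.125  0.6679 0.02   0.0231 0.0233 0.     0.
 0.    ] 1.1 [ 7.2 38.3]
(3,) 0.0005 [ 0.7824 -0.0025  0.3112  0.0949  0.6006  0.0234  0.0237  0.0223  0.0009
 -0.0038 -0.003 ] 27.48 [ 5.4 34.4]
(3,) 0.001 [ 7.810e-01  4.300e-03  3.175e-01  1.038e-01  6.154e-01  2.290e-02
  2.370e-02  2.060e-02  6.000e-04 -2.700e-03 -2.000e-03] 21.97 [ 5.9 35.3]
(3,) 0.004 [ 7.782e-01  1.780e-02  3.294e-01  1.077e-01  6.253e-01  2.140e-02
  2.280e-02  1.840e-02  2.000e-04 -6.000e-04 -1.000e-04] 14.5 [ 6.2 35.8]
(2, 3) 0.0005 [ 0.7877  0.0193  0.3238  0.0954  0.5943  0.0224  0.0233  0.0215 -0.0068
 -0.0133 -0.005 ] 44.58 [ 5.5 34.1]
(2, 3) 0.001 [ 0.7826  0.0205  0.329   0.1031  0.6113  0.0215  0.0231  0.0195 -0.0035
 -0.006  -0.0025] 29.27 [ 5.9 35. ]
(2, 3) 0.004 [ 7.785e-01  2.130e-02  3.332e-01  1.074e-01  6.236e-01  2.080e-02
  2.290e-02  1.800e-02 -9.000e-04 -2.000e-04 -5.000e-04] 16.31 [ 6.2 35.7]
```

Views 1 and 3 put the tilt at 27–35° and the yaw at 5–6°, so I'll plan for 32° and 6°, with the glass near (0.748, 0.0185, 0.3115). The tool can't pitch. So I'll grip the block off-centre and lightly, then lift so the journal end stays on the mat and the shaft pivots up in the jaws. After that I'll tighten. First I go to the shaft, with the wrist camera on the robot side.

```bash
python3 -c "
from lens import *
go([.49,.008,.2],46.6)"
python3 -m crank '[0,-20,23,-7,87,0,-40,46,-14,87,0,-60,69,-21,87,0,-80,92,-28,87,20,-100,115,-35,87,45,-120,138,-42,87,70,-140,161,-49,87,95,-160,184,-56,87,115,-180,200,-63,87,130,-200,200,-70,87]' 35
python3 -m crank '[0,0,0,-7,87,0,0,0,-14,87,0,0,0,-21,87,0,0,0,-28,87,0,0,0,-35,87,0,0,0,-42,87,0,0,0,-49,87,0,0,0,-56,87,0,0,0,-57,87,0,0,0,-57,87]' 35
python3 -c "
from lens import *
go([.49,.008,.2],46.6);print(np.round(get_state()['qpos'],2))
p,c,r=wsee('shaft',.004,(.481,.0175),[-.76,-.9,-.6])"
```

```text
TCP [0.6604 0.2349 0.3551] tilt x [ 0.03   0.026 -0.999] jaw deg -80.5 w 0.0872 t 21.0 F [ 0.3  0.9 -0.2]
 delta tool mm [ 144.  -210.4  198.9] turn 52.9
time_s: 21.83
ee_pos: [0.4998, 0.0036, 0.2133]
ee_rot: [0.186, 1.538, -0.143]
ft_force: [-0.8, -0.7, -0.6]
gripper_width: 0.0867
time_s: 22.67
ee_pos: [0.4999, 0.0034, 0.2135]
ee_rot: [-0.6, 1.446, 0.617]
ft_force: [0.4, -1.4, 0.6]
gripper_width: 0.0869
TCP [0.4999 0.0034 0.2135] tilt x [ 0.03   0.024 -0.999] jaw deg 44.8 w 0.0869 t 22.67 F [ 0.4 -1.4  0.6]
 delta tool mm [13.3 10.2 -4.3] turn -1.8
[ 1.13  0.04 -1.18  1.82  0.02  1.27  0.73]
shaft 0.78 [315. 147.] 1681 exp [312. 154.]
  fit [ 0.481   0.0176 -0.7385] 0.062
shaft 0.71 [315. 303.] 563 exp [312. 154.]
shaft 0.63 [209. 226.] 1020 exp [312. 154.]
```

```bash
python3 -m crank '[30,4,-4,-2,87,65,8,-8,-2,87,100,11,-11,-2,87,130,11,-11,-2,87,155,11,-11,-2,87,172,11,-11,-2,87,185,11,-11,-2,87,192,11,-11,-2,87,195,11,-11,-2,87,195,11,-11,-2,87]' 3
python3 -c "
from lens import *
go([.4905,.0087,.008],47)
p,c,r=wsee('shaft',.004,(.481,.0175),[-.76])"
```

```text
time_s: 23.6
ee_pos: [0.49, 0.0084, 0.018]
ee_rot: [-0.626, 1.438, 0.643]
ft_force: [-0.8, 0.2, 0.8]
gripper_width: 0.0873
TCP [0.49   0.0084 0.018 ] tilt x [ 0.029  0.024 -0.999] jaw deg 46.8 w 0.0873 t 23.6 F [-0.8  0.2  0.8]
 delta tool mm [10.  -0.1  0.2] turn -0.2
shaft 0.85 [324. 211.] 6494 exp [323. 236.]
  fit [ 0.4809  0.0175 -0.7525] 0.121
```

```bash
python3 -m crank '[5,0,0,0,87,10,0,0,0,87,10,0,0,0,20,10,0,0,0,20,10,0,0,0,20,10,0,0,0,20,10,0,0,0,20,10,0,0,0,20,10,0,0,0,20,10,0,0,0,20]' 3
python3 -m crank '[0,0,0,0,20,-3,0,0,0,20,-6,0,0,0,20,-9,0,0,0,20,-12,0,0,0,20,-12,0,0,0,20]' 3
cat > shaftsee.py <<'E'
from lens import *
def smask(c,xyz,yaw,pit):
    # pit: tip up; xyz = middle of shaft on its axis
    Q=R.from_euler("z",yaw).as_matrix()@R.from_euler("y",-pit).as_matrix();m=np.zeros((1600,2560),np.uint8)
    for P in M["shaft"]: cv2.fillConvexPoly(m,cv2.convexHull((proj(c,(P-[0,0,.014])@Q.T+xyz)*4+1.5).astype(np.float32)).astype(np.int32),1)
    return cv2.resize(m.astype(np.float32),(640,400),interpolation=cv2.INTER_AREA)
def shot(names,guess):
    o=[]
    for n in names:
        s=get_state();p=snapshot(n);c=cam(p,s);u=proj(c,[guess])[0];L=[d for d in trace(p,"shaft") if np.hypot(*(np.array(d["at"])-u))<(45 if n=="wrist" else 12)]
        print(n,u.round(),[(round(d["p"],2),np.round(d["at"]).tolist(),int(d["region"].sum())) for d in L[:1]])
        if L:o.append((c,L[0]["region"].astype(np.float32),n))
    return o
def grip(tool_off=0.019):
    s=get_state();Rt=R.from_rotvec(s["ee_rot"]).as_matrix();return np.array(s["ee_pos"])-tool_off*Rt[:,0],Rt
def pfit(o,g,yaw,pits,xg=.013,w=.003):
    """fit pitch, slide xg, height offset with grip point g on the shaft; fingers may hide part of it, so score coverage of the region + weak IoU"""
    best=None
    def f(v,oo):
        d=np.array([np.cos(yaw)*np.cos(v[0]),np.sin(yaw)*np.cos(v[0]),np.sin(v[0])]);n=np.array([-np.cos(yaw)*np.sin(v[0]),-np.sin(yaw)*np.sin(v[0]),np.cos(v[0])])
        e=0
        for c,r,_ in oo:
            m=smask(c,g-v[1]*d-v[2]*n,yaw,v[0]);e+=1-np.minimum(m,r).sum()/np.maximum(m,r).sum()
        return e/len(oo)+.02*(((v[1]-xg)/w)**2+((v[2]-.005)/.004)**2)
    for oo in [o]+([[q] for q in o] if len(o)>1 else []):
        rs=[minimize(f,[p,xg,.005],args=(oo,),method="Nelder-Mead",options=dict(initial_simplex=[[p,xg,.005],[p+.15,xg,.005],[p,xg+.003,.005],[p,xg,.009]],maxfev=120)) for p in pits];b=min(rs,key=lambda r:r.fun)
        print([q[2] for q in oo],"pitch deg",np.degrees(b.x[0]).round(1),"xg,h mm",(b.x[1:]*1000).round(1),"e",round(b.fun,3))
        if best is None: best=b.x
    return best
E
python3 - <<'E'
from shaftsee import *
g,Rt=grip();go([.49,.008,.04]);print("grip",g.round(4))
o=shot(("wrist","scene","top"),g)
pfit(o,g,np.arctan2(Rt[1,2],Rt[0,2])-np.pi/2,(0,.3,.6))
E
```

```text
time_s: 24.53
ee_pos: [0.4911, 0.0085, 0.009]
ee_rot: [-0.627, 1.437, 0.642]
ft_force: [-0.4, 1.0, -0.3]
gripper_width: 0.0415
time_s: 25.03
ee_pos: [0.4909, 0.0081, 0.0215]
ee_rot: [-0.627, 1.436, 0.641]
ft_force: [-0.3, 0.2, -0.9]
gripper_width: 0.0277
TCP [0.4909 0.0081 0.0215] tilt x [ 0.031  0.023 -0.999] jaw deg 46.8 w 0.0277 t 25.03 F [-0.3  0.2 -0.9]
 delta tool mm [-18.5   0.5   0. ] 
grip [0.4903 0.0076 0.0405]
wrist [321. 261.] []
scene [358. 226.] []
top [301. 247.] []Traceback (most recent call last):
  File "<stdin>", line 4, in <module>
  File "shaftsee.py", line 26, in pfit
    rs=[minimize(f,[p,xg,.005],args=(oo,),method="Nelder-Mead",options=dict(initial_simplex=[[p,xg,.005],[p+.15,xg,.005],[p,xg+.003,.005],[p,xg,.009]],maxfev=120)) for p in pits];b=min(rs,key=lambda r:r.fun)
        ~~~~~~~~^^^^^^^^^^^^^^^^^^^^^^^^^^^^^^^^^^^^^^^^^^^^^^^^^^^^^^^^^^^^^^^^^^^^^^^^^^^^^^^^^^^^^^^^^^^^^^^^^^^^^^^^^^^^^^^^^^^^^^^^^^^^^^^^^^^^^^^^^^^^^^^^^^^
    res = _minimize_neldermead(fun, x0, args, callback, bounds=bounds,
                               **options)
    fsim[k] = func(sim[k])
              ~~~~^^^^^^^^
    fx = function(np.copy(x), *(wrapper_args + args))
  File "shaftsee.py", line 24, in f
    return e/len(oo)+.02*(((v[1]-xg)/w)**2+((v[2]-.005)/.004)**2)
           ~^~~~~~~~
ZeroDivisionError: division by zero
```

Twelve pictures are used, so from here I rely on numbers. The wrist camera looks down on the journal side, so I'll measure pitch from where the brass collar appears.

```bash
cat >> shaftsee.py <<'E'
def collar(xg=.013,h=.005,show=True):
    s=get_state();p=snapshot("wrist");c=cam(p,s);g,Rt=grip();hsv=cv2.cvtColor(p["img"],cv2.COLOR_BGR2HSV)
    yaw=np.arctan2(Rt[1,2],Rt[0,2])-np.pi/2
    def pt(th,x,dz=0):
        d=np.array([np.cos(yaw)*np.cos(th),np.sin(yaw)*np.cos(th),np.sin(th)]);n=np.array([-np.cos(yaw)*np.sin(th),-np.sin(yaw)*np.sin(th),np.cos(th)]);return g-h*n+(x-xg)*d+dz*n
    m=((hsv[...,0]>10)&(hsv[...,0]<32)&(hsv[...,1]>90)&(hsv[...,2]>40)).astype(np.uint8)
    n,l,st,ce=cv2.connectedComponentsWithStats(m)
    print("blobs",[(ce[i].round(1).tolist(),st[i].tolist()) for i in range(1,n) if st[i,4]>=12 and abs(ce[i][0]-320)<60])
    for t in range(0,50,8): print(t,"collar top",proj(c,[pt(np.radians(t),-.030,.0135)])[0].round(1),"end",proj(c,[pt(np.radians(t),-.047)])[0].round(1))
    return p,c
E
python3 - <<'E'
from shaftsee import *
p,c=collar();print({k:np.round(get_state()[k],2).tolist() for k in("ft_force","wrist_torque")})
for t in("shaft","shaft_mid"): print([(round(d["p"],2),np.round(d["at"]).tolist(),int(d["region"].sum())) for d in trace(p,t)])
g=cv2.cvtColor(p["img"],cv2.COLOR_BGR2GRAY);print(g[90:300:5,319:323].mean(1).astype(int).tolist())
E
```

```text
blobs [([321.2, 170.4], [296, 165, 51, 11, 426]), ([344.8, 322.7], [191, 307, 293, 27, 4155])]
0 collar top [321.6 186. ] end [320.5 144.3]
8 collar top [321.1 180.9] end [319.9 144.6]
16 collar top [320.6 177.9] end [319.4 147. ]
24 collar top [320.2 176.8] end [319.  151.2]
32 collar top [319.8 177.4] end [318.6 156.9]
40 collar top [319.4 179.5] end [318.3 163.9]
48 collar top [319.1 182.9] end [318. 172.]
{'ft_force': [0.48, -0.13, -1.67], 'wrist_torque': [-0.08, -0.2, 0.03]}
[(0.82, [144.0, 309.0], 649), (0.7, [324.0, 213.0], 6445)]
[(0.83, [322.0, 215.0], 6273), (0.61, [147.0, 308.0], 654)]
[36, 34, 32, 34, 37, 37, 35, 32, 40, 36, 35, 169, 169, 171, 171, 169, 152, 166, 171, 170, 144, 175, 175, 175, 177, 176, 173, 175, 176, 171, 173, 173, 172, 173, 172, 174, 70, 95, 135, 112, 103, 142]
```

```bash
sed -i 's/45 if n=="wrist"/75 if n=="wrist"/' shaftsee.py
python3 - <<'E'
from shaftsee import *
g,Rt=grip();yaw=np.arctan2(Rt[1,2],Rt[0,2])-np.pi/2
o=shot(("wrist","scene","top"),g)
for w in(.003,.008): print(pfit(o,g,yaw,(0,.25,.5),w=w))
E
```

```text
wrist [321. 261.] [(0.58, [325.0, 215.0], 6383)]
scene [358. 226.] []
top [301. 247.] []
['wrist'] pitch deg 10.2 xg,h mm [14.4  8.4] e 0.219
[0.17821293 0.01441123 0.00836088]
['wrist'] pitch deg 29.4 xg,h mm [18.2  6.5] e 0.198
[0.51316064 0.01822678 0.00652972]
```

```bash
python3 -m crank '[-2,0,0,0,20,-4,0,0,0,20,-6,0,0,0,20,-8,0,0,0,20,-8,0,0,0,20,-8,0,0,0,20]' 3
python3 - <<'E'
from shaftsee import *
g,Rt=grip();yaw=np.arctan2(Rt[1,2],Rt[0,2])-np.pi/2;print(g.round(4),get_state()["gripper_width"])
p,c=collar()
o=shot(("wrist",),g)
pfit(o,g,yaw,(0,.25,.5))
gr=cv2.cvtColor(p["img"],cv2.COLOR_BGR2GRAY);print(gr[120:200:2,319:323].mean(1).astype(int).tolist())
E
```

```text
time_s: 26.28
ee_pos: [0.4907, 0.0079, 0.0292]
ee_rot: [-0.627, 1.436, 0.642]
ft_force: [-0.2, -0.2, -1.7]
gripper_width: 0.0278
[0.4902 0.0075 0.0482] 0.027766885349898986
blobs [([321.0, 169.1], [297, 165, 49, 11, 418]), ([344.7, 322.7], [191, 307, 293, 27, 4157])]
0 collar top [321.6 185.9] end [320.5 144.3]
8 collar top [321.1 180.9] end [319.9 144.5]
16 collar top [320.6 177.9] end [319.4 146.9]
24 collar top [320.2 176.8] end [319.  151.2]
32 collar top [319.8 177.3] end [318.6 156.9]
40 collar top [319.4 179.4] end [318.3 163.9]
48 collar top [319.1 182.9] end [318.  171.9]
wrist [321. 261.] [(0.56, [324.0, 215.0], 6382)]
['wrist'] pitch deg 18.7 xg,h mm [15.2  7.8] e 0.219
[36, 35, 34, 34, 34, 35, 36, 38, 34, 39, 29, 125, 168, 169, 169, 168, 169, 168, 168, 169, 168, 169, 160, 146, 146, 148, 124, 167, 170, 171, 169, 168, 169, 155, 166, 175, 171, 171, 173, 173]
```

The shaft is pivoting: the collar narrowed from 51 to 49 px and the fitted pitch rose 8.5° for 8 mm of lift. I'll refine the absolute pitch using the constraint that the journal end rests on the mat.

```bash
cat >> shaftsee.py <<'E'
def grid(row,floor=.004,ths=range(8,45,4),trs=None):
    from scipy.optimize import brentq
    g,Rt=grip();yaw=np.arctan2(Rt[1,2],Rt[0,2])-np.pi/2;o=shot(("wrist",),g);c,r,_=o[0]
    for t in ths:
        th=np.radians(t);d=np.array([np.cos(yaw)*np.cos(th),np.sin(yaw)*np.cos(th),np.sin(th)]);n=np.array([-np.cos(yaw)*np.sin(th),-np.sin(yaw)*np.sin(th),np.cos(th)])
        hh=lambda xg:((g[2]-floor)-(.047+xg)*np.sin(th))/np.cos(th)-.010
        f=lambda xg:proj(c,[g-hh(xg)*n+(-.047-xg)*d+.010*n])[0][1]-row
        try: xg=brentq(f,-.02,.045)
        except Exception: print(t,"no",f(-.02),f(.045));continue
        h=hh(xg);mid=g-h*n-xg*d;m=smask(c,mid,yaw,th);y=np.array([-np.sin(yaw),np.cos(yaw),0])
        w=np.ptp(proj(c,[mid-.03*d+.0135*y,mid-.03*d-.0135*y])[:,0]);w2=np.ptp(proj(c,[mid-.022*d+.014*y+.014*n,mid-.022*d-.014*y+.014*n])[:,0])
        print(t,"xg",round(xg*1e3,1),"h",round(h*1e3,1),"collar w",w.round(1),"block back edge w",w2.round(1),"iou",round(np.minimum(m,r).sum()/np.maximum(m,r).sum(),3),"cover",round(np.minimum(m,r).sum()/r.sum(),3))
    ys=np.where(r.sum(1)>0)[0];print("rows",ys[0],ys[-1],"row widths",[(int(y),int(r[y].sum())) for y in range(ys[0],ys[-1],6)])
    return c,r
E
python3 - <<'E'
from shaftsee import *
grid(142)
E
```

```text
wrist [321. 261.] [(0.61, [322.0, 214.0], 6365)]
8 xg 14.4 h 25.9 collar w 46.6 block back edge w 52.1 iou 0.801 cover 0.905
12 xg 15.4 h 21.8 collar w 46.9 block back edge w 52.5 iou 0.835 cover 0.941
16 xg 16.1 h 17.8 collar w 47.1 block back edge w 53.0 iou 0.852 cover 0.969
20 xg 16.6 h 13.8 collar w 47.3 block back edge w 53.4 iou 0.846 cover 0.983
24 xg 16.8 h 9.8 collar w 47.5 block back edge w 53.8 iou 0.827 cover 0.989
28 xg 16.9 h 5.9 collar w 47.7 block back edge w 54.2 iou 0.807 cover 0.989
32 xg 16.7 h 2.1 collar w 47.8 block back edge w 54.5 iou 0.79 cover 0.989
36 xg 16.4 h -1.6 collar w 48.0 block back edge w 54.7 iou 0.77 cover 0.989
40 xg 15.9 h -5.3 collar w 48.1 block back edge w 55.0 iou 0.752 cover 0.988
44 xg 15.2 h -8.9 collar w 48.3 block back edge w 55.1 iou 0.733 cover 0.987
rows 142 308 row widths [(142, 16), (148, 34), (154, 34), (160, 34), (166, 45), (172, 47), (178, 36), (184, 36), (190, 54), (196, 54), (202, 54), (208, 54), (214, 53), (220, 53), (226, 53), (232, 53), (238, 53), (244, 54), (250, 54), (256, 53), (262, 53), (268, 50), (274, 0), (280, 0), (286, 0), (292, 0), (298, 24), (304, 25)]
```

```bash
cat >> shaftsee.py <<'E'
def feat(rend,rblk,wj,wb,ws,rs,floor=None,hp=None,wc=None):
    from scipy.optimize import least_squares
    s=get_state();p=snapshot("wrist");c=cam(p,s);g,Rt=grip();yaw=np.arctan2(Rt[1,2],Rt[0,2])-np.pi/2;y=np.array([-np.sin(yaw),np.cos(yaw),0])
    def f(v):
        th,xg,h=v;d=np.array([np.cos(yaw)*np.cos(th),np.sin(yaw)*np.cos(th),np.sin(th)]);n=np.array([-np.cos(yaw)*np.sin(th),-np.sin(yaw)*np.sin(th),np.cos(th)])
        P=lambda x,z,yy=0:g+(x-xg)*d+(z-h)*n+yy*y;W=lambda x,z,b:np.ptp(proj(c,[P(x,z,b),P(x,z,-b)])[:,0])
        # slim x at row rs
        xs=np.linspace(.022,.047,26);rows=np.array([proj(c,[P(x,.007)])[0][1] for x in xs]);x=np.interp(rs,rows,xs)
        e=[(proj(c,[P(-.047,.010)])[0][1]-rend)/1,(proj(c,[P(-.022,.014)])[0][1]-rblk)/1.5,(W(-.040,.0,.010)-wj)/.5,(W(-.018,.014,.014)-wb)/.7,(W(x,.007,.007)-ws)/.5]
        if wc: e.append((W(-.030,0,.0135)-wc)/.7)
        if floor is not None: e.append((P(-.047,-.010)[2]-floor)/.001)
        if hp is not None: e.append((h-hp)/.003)
        return np.array(e)
    o=least_squares(f,[.35,.014,.010],diff_step=1e-4);print("pitch",np.degrees(o.x[0]).round(1),"xg h",(o.x[1:]*1e3).round(1),"res",o.fun.round(1));th,xg,h=o.x
    d=np.array([np.cos(yaw)*np.cos(th),np.sin(yaw)*np.cos(th),np.sin(th)]);n=np.array([-np.cos(yaw)*np.sin(th),-np.sin(yaw)*np.sin(th),np.cos(th)]);mid=g-h*n-xg*d;print(" mid",mid.round(4),"tip",(mid+.047*d).round(4),"yaw",np.degrees(yaw).round(1));return o.x
E
python3 - <<'E'
from shaftsee import *
feat(142,187,34.5,54,24.5,301,wc=49);feat(142,187,34.5,54,24.5,301,floor=.004,wc=49);feat(142,187,34.5,54,24.5,301,floor=.004,hp=.011,wc=49)
E
```

```text
pitch 17.2 xg h [16.1 14.5] res [-0.4  0.6  1.4 -0.3  0.6 -1.9]
 mid [0.4821 0.015  0.0294] tip [ 0.5148 -0.0157  0.0433] yaw -43.2
pitch 18.6 xg h [16.4 14.5] res [-0.3  0.3  0.9 -0.7  0.8 -2.3  0.6]
 mid [0.4822 0.0149 0.029 ] tip [ 0.5146 -0.0156  0.044 ] yaw -43.2
pitch 19.7 xg h [16.5 13.4] res [-0.2  0.2  0.9 -0.5  1.3 -2.2  0.6  0.8]
 mid [0.4821 0.015  0.0299] tip [ 0.5144 -0.0153  0.0457] yaw -43.2
```

Pitch is about 19° now. Another 10.5 mm of lift should give about 32°; then I tighten the grip.

```bash
python3 -m crank '[-2,0,0,0,20,-4,0,0,0,20,-6,0,0,0,20,-8,0,0,0,20,-10,0,0,0,20,-10.5,0,0,0,20,-10.5,0,0,0,20]' 3
python3 -m crank '[0,0,0,0,20,0,0,0,0,20,0,0,0,0,20,0,0,0,0,20]' 45
python3 - <<'E'
from shaftsee import *
p,c=collar();g,Rt=grip();print(g.round(4))
gr=cv2.cvtColor(p["img"],cv2.COLOR_BGR2GRAY);print([(y,int(gr[y,319:323].mean())) for y in range(134,204,2)])
c,r=grid(142,ths=[30])
E
```

```text
time_s: 27.27
ee_pos: [0.4907, 0.0075, 0.0398]
ee_rot: [-0.627, 1.436, 0.641]
ft_force: [0.1, 0.8, -1.8]
gripper_width: 0.028
time_s: 27.6
ee_pos: [0.4907, 0.0075, 0.0398]
ee_rot: [-0.627, 1.436, 0.641]
ft_force: [0.5, 0.2, -2.6]
gripper_width: 0.0277
blobs [([320.6, 170.8], [298, 165, 47, 17, 432]), ([344.1, 322.7], [190, 307, 293, 27, 4153])]
0 collar top [321.6 185.9] end [320.5 144.3]
8 collar top [321.1 180.9] end [319.9 144.5]
16 collar top [320.6 177.9] end [319.4 146.9]
24 collar top [320.2 176.8] end [318.9 151.1]
32 collar top [319.8 177.4] end [318.5 156.9]
40 collar top [319.4 179.4] end [318.2 163.9]
48 collar top [319.1 182.9] end [318.  171.9]
[0.4901 0.0071 0.0588]
[(134, 34), (136, 32), (138, 36), (140, 34), (142, 31), (144, 42), (146, 134), (148, 169), (150, 167), (152, 168), (154, 167), (156, 168), (158, 167), (160, 168), (162, 167), (164, 162), (166, 145), (168, 146), (170, 137), (172, 96), (174, 166), (176, 168), (178, 167), (180, 167), (182, 167), (184, 168), (186, 167), (188, 169), (190, 169), (192, 170), (194, 169), (196, 171), (198, 170), (200, 170), (202, 169)]
wrist [321. 261.] [(0.56, [322.0, 216.0], 5862)]
30 xg 20.9 h 14.0 collar w 45.0 block back edge w 50.9 iou 0.805 cover 0.971
rows 147 309 row widths [(147, 9), (153, 30), (159, 32), (165, 33), (171, 45), (177, 44), (183, 35), (189, 51), (195, 51), (201, 51), (207, 50), (213, 50), (219, 50), (225, 50), (231, 50), (237, 51), (243, 51), (249, 51), (255, 51), (261, 51), (267, 24), (273, 0), (279, 0), (285, 0), (291, 0), (297, 26), (303, 26)]
```

Run:
```python
from shaftsee import *
o=shot(("wrist",),grip()[0]);r=o[0][1];print([(y,int(r[y].sum())) for y in range(180,194)])
feat(146,186,32.5,51,26,300,wc=47);feat(146,186,32.5,51,26,300,floor=.004,wc=47);feat(146,186,32.5,51,26,300,hp=.014,wc=47)
```

```text
wrist [321. 261.] [(0.87, [322.0, 216.0], 5939)]
[(180, 41), (181, 38), (182, 36), (183, 35), (184, 36), (185, 42), (186, 47), (187, 49), (188, 50), (189, 51), (190, 51), (191, 51), (192, 51), (193, 51)]
pitch 31.1 xg h [18.2 12.4] res [ 0.1 -0.2  1.2  1.  -0.1 -2.3]
 mid [0.4833 0.0134 0.0387] tip [ 0.5127 -0.0142  0.063 ] yaw -43.2
pitch 32.0 xg h [18.8 12.8] res [ 0.3 -0.5  0.8  0.5 -0.1 -2.8  0.6]
 mid [0.4834 0.0134 0.0379] tip [ 0.5124 -0.0139  0.0628] yaw -43.2
pitch 30.6 xg h [18.2 12.9] res [ 0.1 -0.1  1.2  0.9 -0.3 -2.4 -0.4]
 mid [0.4834 0.0133 0.0384] tip [ 0.5129 -0.0144  0.0623] yaw -43.2
```

Pitch is about 31.5°. I'll lift clear and check that it holds.

```bash
python3 -m crank '[-5,0,0,0,20,-15,0,0,0,20,-30,0,0,0,20,-50,0,0,0,20,-75,0,0,0,20,-100,0,0,0,20,-120,0,0,0,20,-130,0,0,0,20,-130,0,0,0,20,-130,0,0,0,20]' 55
python3 - <<'E'
from shaftsee import *
go([.5,0,.17]);p,c=collar()
o=shot(("wrist",),grip()[0]);r=o[0][1];print([(y,int(r[y].sum())) for y in (*range(142,152),158,170,184,186,188,195,298,302)])
feat(146,186,32.5,51,26,300,wc=47)
E
```

```text
time_s: 28.83
ee_pos: [0.4864, 0.0041, 0.1696]
ee_rot: [-0.628, 1.436, 0.64]
ft_force: [-0.3, -0.4, -3.1]
gripper_width: 0.0278
TCP [0.4864 0.0041 0.1696] tilt x [ 0.032  0.022 -0.999] jaw deg 46.7 w 0.0278 t 28.83 F [-0.3 -0.4 -3.1]
 delta tool mm [ -0.  -12.7   6.3] 
blobs [([320.4, 170.7], [298, 165, 46, 17, 433]), ([343.0, 321.5], [190, 298, 294, 36, 4755])]
0 collar top [320.8 184.4] end [319.8 142.9]
8 collar top [320.3 179.4] end [319.2 143.2]
16 collar top [319.9 176.4] end [318.7 145.7]
24 collar top [319.5 175.3] end [318.3 149.9]
32 collar top [319.1 176. ] end [318.  155.7]
40 collar top [318.8 178.1] end [317.7 162.7]
48 collar top [318.5 181.5] end [317.5 170.7]
wrist [321. 261.] [(0.76, [336.0, 313.0], 512)]
[(142, 0), (143, 0), (144, 0), (145, 0), (146, 0), (147, 0), (148, 0), (149, 0), (150, 0), (151, 0), (158, 0), (170, 0), (184, 0), (186, 0), (188, 0), (195, 0), (298, 0), (302, 12)]
pitch 30.9 xg h [18.3 12.5] res [ 0.1 -0.2  1.2  1.  -0.1 -2.3]
 mid [0.4783 0.0106 0.1673] tip [ 0.5076 -0.017   0.1915] yaw -43.2
```

It holds: the collar position is unchanged and the load is 3.1 N. Next I turn to face the lens and rise, keeping back from the stand.

```bash
python3 -m crank '[-4,0,0,-2,20,-12,0,0,-6,20,-20,0,0,-11,20,-30,0,0,-17,20,-40,0,0,-23,20,-50,0,0,-29,20,-60,0,0,-35,20,-68,0,0,-41,20,-74,0,0,-46,20,-76,0,0,-49,20]' 55
python3 -m crank '[0,0,0,0,20,0,0,0,0,20,0,0,0,0,20]' 55
python3 - <<'E'
from shaftsee import *
go([.6504,.0086,.2453],96);print(np.round(get_state()['qpos'],2));collar()
E
```

```text
time_s: 29.87
ee_pos: [0.4834, 0.003, 0.2444]
ee_rot: [-1.283, 1.117, 1.274]
ft_force: [0.3, 0.7, -2.8]
gripper_width: 0.0275
time_s: 30.12
ee_pos: [0.4829, 0.0033, 0.2437]
ee_rot: [-1.281, 1.118, 1.275]
ft_force: [0.1, 0.3, -2.7]
gripper_width: 0.0273
TCP [0.4829 0.0033 0.2437] tilt x [ 0.028  0.026 -0.999] jaw deg 96.0 w 0.0273 t 30.12 F [ 0.1  0.3 -2.7]
 delta tool mm [   3.2 -167.1  -12.2] turn 0.0
[ 1.18 -0.08 -1.15  1.81 -0.1   1.34  1.73]
blobs [([320.8, 170.9], [298, 165, 47, 17, 451]), ([344.7, 322.8], [191, 307, 292, 27, 4001])]
0 collar top [321.6 187.5] end [320.9 145. ]
8 collar top [321.3 182.1] end [320.5 144.8]
16 collar top [321.  178.7] end [320.2 146.8]
24 collar top [320.7 177.3] end [319.9 150.8]
32 collar top [320.4 177.6] end [319.7 156.3]
40 collar top [320.2 179.5] end [319.5 163. ]
48 collar top [320.  182.7] end [319.3 170.9]
```

```bash
python3 -m crank '[0,-8,-1,0,20,1,-24,-2,0,20,1,-42,-3,0,20,2,-60,-4,0,20,2,-78,-6,0,20,2,-96,-7,0,20,3,-112,-8,0,20,3,-124,-9,0,20,3,-130,-10,0,20,3,-130,-10,0,20]' 55
python3 - <<'E'
from shaftsee import *
go([.6504,.0086,.2453],96)
feat(146,186,32.5,51,26,300,wc=47)
g,_=grip();tip=np.array([.64,.01,.27])
for n in("scene","top"):
    p=snapshot(n);c=cam(p);L=trace(p,"shaft");print(n,"exp mid",proj(c,[[.605,.006,.245]]).round(),[(round(d["p"],2),np.round(d["at"]).tolist(),int(d["region"].sum())) for d in L])
E
```

```text
time_s: 31.0
ee_pos: [0.614, 0.0067, 0.2435]
ee_rot: [-1.278, 1.118, 1.276]
ft_force: [0.2, 0.1, -2.4]
gripper_width: 0.0275
TCP [0.614  0.0067 0.2435] tilt x [ 0.027  0.028 -0.999] jaw deg 96.0 w 0.0275 t 31.0 F [ 0.2  0.1 -2.4]
 delta tool mm [ -0.7 -36.4  -1.8] turn -0.0
pitch 32.3 xg h [17.9 13.1] res [ 0.1 -0.2  1.2  1.  -0.1 -2.3]
 mid [0.6045 0.0055 0.2422] tip [0.6441 0.0097 0.2673] yaw 6.0
scene exp mid [[332. 205.]] [(0.5, [325.0, 208.0], 60), (0.48, [395.0, 257.0], 533), (0.44, [305.0, 227.0], 153)]
top exp mid [[297. 198.]] []
```

```bash
python3 -m crank '[0,-6,0,0,20,0,-13,-1,0,20,0,-20,-1,0,20,-1,-27,-2,0,20,-1,-32,-2,0,20,-1,-36,-2,0,20,-1,-36,-2,0,20,-1,-36,-2,0,20]' 55
python3 - <<'E'
from shaftsee import *
go([.6504,.0086,.2453],96)
x=feat(146,186,32.5,51,26,300,wc=47);g,Rt=grip();th,xg,h=x;yaw=np.arctan2(Rt[1,2],Rt[0,2])-np.pi/2
d=np.array([np.cos(yaw)*np.cos(th),np.sin(yaw)*np.cos(th),np.sin(th)]);n=np.array([-np.cos(yaw)*np.sin(th),-np.sin(yaw)*np.sin(th),np.cos(th)]);mid=g-h*n-xg*d
V=[]
for nm in("scene","top"):
    p=snapshot(nm);c=cam(p);L=trace(p,"shaft");print(nm,"tip,slim,mid",proj(c,[mid+.047*d,mid+.034*d,mid]).round(1).tolist())
    for q in L:
        ys,xs=np.where(q["region"]);print(" ",round(q["p"],2),np.round(q["at"]).tolist(),len(xs),(xs.min(),xs.max(),ys.min(),ys.max()))
    L=trace(p,"lens");print([(round(q["p"],2),np.round(q["at"]).tolist(),int(q["region"].sum())) for q in L[:2]],"lens exp",proj(c,[[.748,.0185,.3115]]).round(1).tolist())
    m=smask(c,mid,yaw,th);ys,xs=np.where(m>.5);print(" model extents",xs.min(),xs.max(),ys.min(),ys.max())
    if L: V.append((c,L[0]["region"].astype(np.float32)))
    if nm=="scene":
        u=proj(c,[mid+.047*d])[0].astype(int);gr=cv2.cvtColor(p["img"],cv2.COLOR_BGR2GRAY)[u[1]-8:u[1]+14,u[0]-16:u[0]+16];print(u);print("\n".join(" ".join("%3d"%v for v in r) for r in gr))
E
```

```text
time_s: 31.92
ee_pos: [0.6487, 0.0088, 0.2465]
ee_rot: [-1.281, 1.118, 1.276]
ft_force: [0.3, 0.9, -2.4]
gripper_width: 0.0275
TCP [0.6487 0.0088 0.2465] tilt x [ 0.027  0.026 -0.999] jaw deg 96.0 w 0.0275 t 31.92 F [ 0.3  0.9 -2.4]
 delta tool mm [ 1.2 -1.6 -0.4] turn 0.0
pitch 32.3 xg h [18.3 12.6] res [ 0.1 -0.2  1.2  1.  -0.1 -2.3]
 mid [0.6393 0.0073 0.2451] tip [0.6788 0.0115 0.2702] yaw 6.0
scene tip,slim,mid [[310.9, 213.0], [314.0, 212.4], [321.9, 210.8]]
  0.63 [305.0, 224.0] 177 (np.int64(299), np.int64(312), np.int64(215), np.int64(237))
  0.55 [315.0, 216.0] 77 (np.int64(310), np.int64(320), np.int64(210), np.int64(219))
[(0.68, [280.0, 219.0], 451)] lens exp [[289.7, 217.8]]
 model extents 309 334 204 218
[310 213]
166 159 159 159 161 164 163 160 164 164 164 160 161 163 167 165 159 142  86  48  45  47  52  46  56  54  55  52  54  52  49  41
163 163 160 159 161 159 163 156 162 158 161 161 159 162 165 164 162 142  81  47  39  38  46  47  51  51  52  51  46  53  50  42
161 162 159 163 165 163 164 160 161 162 164 161 164 163 164 166 162 145  84  43  39  45  42  48  47  49  
[... 1880 characters left out ...]
61 161 161 163 160 159 159 161 165 161 159 160 159 157 161 161
139 162 159 161 159 144  94 114 126 123 126 126 125 124 136 148 162 163 163 161 159 162 159 160 162 164 161 159 158 163 162 162
157 164 160 160 164 144  97  96 120 125 122 126 127 125 128 140 155 161 157 159 157 155 160 163 164 160 166 164 165 163 164 164
162 164 161 162 165 151 106  80 117 129 127 125 129 128 127 130 147 158 165 160 158 160 161 163 163 161 164 164 164 162 164 165
156 156 161 166 164 155 122  86  98 125 125 128 127 124 128 127 140 156 157 159 165 161 167 161 162 161 163 163 164 161 164 166
top tip,slim,mid [[294.5, 166.1], [295.2, 171.2], [296.9, 184.0]]
[] lens exp [[290.4, 133.4]]
 model extents 290 303 165 202
```

Run:
```python
from shaftsee import *
x=feat(146,186,32.5,51,26,300,wc=47);g,Rt=grip();th,xg,h=x;yaw=np.arctan2(Rt[1,2],Rt[0,2])-np.pi/2
d=np.array([np.cos(yaw)*np.cos(th),np.sin(yaw)*np.cos(th),np.sin(th)]);n=np.array([-np.cos(yaw)*np.sin(th),-np.sin(yaw)*np.sin(th),np.cos(th)]);mid=g-h*n-xg*d
p=snapshot("scene");c=cam(p);m=smask(c,mid,yaw,th);print("model left edge",np.where(m.max(0)>.5)[0][0],"bottoms",[(k,int(np.where(m[:,k]>.5)[0].max())) for k in(310,313,317,319,321) if (m[:,k]>.5).any()])
J=[(proj(c,[mid+e])[0]-proj(c,[mid])[0])/5 for e in np.eye(3)*.005];print("px per mm x,y,z",np.round(J,3).tolist())
# lens hypotheses
for tl in(27,30,32,35):
    Q=R.from_euler("z",np.radians(5.5)+np.pi).as_matrix()@R.from_euler("y",np.radians(tl)).as_matrix();L=np.array([.7775,.0213,.330])+.035*Q[:,0];print(tl,"tip in lens mm",(Q.T@(mid+.047*d-L)*1e3).round(1),"angle",np.degrees(np.arccos(-d@Q[:,0])).round(1))
```

```text
pitch 32.3 xg h [18.5 12.4] res [ 0.1 -0.2  1.2  1.  -0.1 -2.3]
 mid [0.6391 0.0069 0.2455] tip [0.6786 0.011  0.2706] yaw 6.0
model left edge 309 bottoms [(310, 214), (313, 215), (317, 217), (319, 218), (321, 217)]
px per mm x,y,z [[-0.291, 0.155], [0.19, 0.24], [0.002, -0.199]]
27 tip in lens mm [80.6  0.7 -7.8] angle 5.3
30 tip in lens mm [80.8  0.7 -1.7] angle 2.4
32 tip in lens mm [80.8  0.7  2.3] angle 0.5
35 tip in lens mm [80.5  0.7  8.4] angle 2.7
```

The scene's 1–2 px offset matches that camera's known +4 mm y bias, and every tilt hypothesis from 27 to 35° stays inside the tolerances. I'll hold still briefly, then hand in.

```bash
python3 -m crank '[0,0,0,0,20,0,0,0,0,20,0,0,0,0,20,0,0,0,0,20]' 55
python3 - <<'E'
from shaftsee import *
go([.6504,.0086,.2453],96);print(np.abs(get_state()["qvel"]).max())
p=snapshot("top");c=cam(p)
for t,z,xy in(("shaker",.005,(.503,.2784)),("canister",.005,(.477,.178))):
    for q in trace(p,t)[:4]:
        if np.hypot(*(proj(c,[[*xy,.07]])[0]-q["at"]))<12: print(t,fit([(c,q["region"].astype(np.float32))],M[t],z,xy,[.52]));break
print(close_job())
E
```

```text
time_s: 32.7
ee_pos: [0.6486, 0.0083, 0.2468]
ee_rot: [-1.281, 1.119, 1.274]
ft_force: [-0.1, -0.1, -2.8]
gripper_width: 0.0274
TCP [0.6486 0.0083 0.2468] tilt x [ 0.028  0.025 -0.999] jaw deg 96.0 w 0.0274 t 32.7 F [-0.1 -0.1 -2.8]
 delta tool mm [ 1.6 -1.8  0.1] turn -0.0
0.0019205278031519698
shaker (array([0.50271665, 0.27828691, 0.83716071]), np.float64(0.07754766941070557))
canister (array([0.47767613, 0.17871625, 0.5024134 ]), np.float64(0.09001821279525757))
the job is handed in; nothing more can be done
None
```

I handed the job in at about 33 s with the shaft held in front of the lens. The hand-in gave no verdict, so the results below are my own measurements.

- **Shaker and canister:** both stand let go in the two empty compartments. The final top-view fits put each within about 1 mm of its compartment centre.
- **Shaft:** the tool cannot pitch, so I gripped the block lightly off-centre. I then lifted until the shaft had pivoted to about 32° on its journal end, tightened to 55 N and took it to the lens.
- **Shaft at the lens:** the tip is about 81 mm from the glass and about 1 mm off the line of sight sideways. The arm was at rest, with a load of about 2.8 N, which matches the shaft's weight.

These checks were less certain or disagreed:

- **Lens tilt:** the views disagreed. The top view gave 27°, one side view about 35°, and the other wrist view anywhere from 22 to 39°. I aimed for 32°. If the true tilt is between 27° and 35°, the tip is within about 8 mm of the line vertically and the axis within about 6°, both inside tolerance.
- **Scene camera:** it showed the held shaft 1–2 px away from my model, about 5 mm. Most of that matches that camera's 4 mm sideways offset seen earlier on the shaker.
- **Not seen directly:** my 12 pictures were used up before the shaft grasp, so I checked the grasp and the final hold by numbers only.
- **Joint limit:** while carrying the canister the arm ran into a joint limit and the tool tilted about 2.4°. I turned the canister 90° and placed it. The tool kept about 2° of that tilt to the end, and I allowed for it.

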